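# Pack spare glass spot lamps and close the tuck-lid carton

### The job

Pack all the spare glass spot lamps from the worktop into the cells of the open carton, one to a cell and face down as they stand; the glass is thin, so hold them by the neck with a gentle grip and set them down rather than drop them. Then fold in both side flaps and swing the lid over them, pressing its front edge down until the tab has dropped in behind the front rim and keeps the lid shut. Leave the other things where they are.

Things in the scene. Friction and masses are not known exactly. Their poses are not given: they have to be found in the camera images.
- carton: Folding cardboard carton standing open, fixed to the worktop, turned by up to 0.25 rad. Origin: centre of its underside; x points to its back (lid hinge), y to its left, z up. Outside 122 (x) x 209 (y) x 68 mm high, walls and floor 3 mm thick.
- cells (a point): Centre of the carton floor's upper face. A card insert 25 mm high (top 28 mm above the worktop) makes six cells 57 mm square, centred at carton x = -29.5 and +29.5, y = -59, 0 and +59 mm. Between the insert and each end wall (the walls at y = +-101.5 mm) a strip 12 mm wide is free, so fingers that close along carton y have room.
- lid (a joint): Lid, hinged along carton y at carton x = +61 mm, 70 mm above the worktop: 0 = shut (level), grows as it opens to the back, to 2.7 rad at most; starts at 2.0 to 2.3. Light card on a springy crease: let go anywhere short of the catch it springs open to about 2. To be pushed from behind and above, not pinched; about 1 N at its edge brings it down, then 6 to 10 N near the edge pushes its tab in.
- lid_edge (a point): Middle of the lid's free edge, 119 mm from its hinge line. The lid is 3 mm thick and 207 mm wide.
- tab (a joint): Crease between lid and tuck tab: 0 = tab square to the lid, on its underside; positive = folded farther inward. Springy, at rest within 0.05 of 0.
- tab_tip (a point): Middle of the tab's lower edge. The tab is 170 mm wide, 25 mm deep, leaves the lid 116 mm from its hinge, tapers inward to this edge and has a ridge 10 mm from the lid. With the ridge caught below the front rim this tip is 44 mm above the worktop at carton x = -49 mm.
- front_rim_mid (a point): Top of the middle of the rounded rim of the front wall (a 5 mm bead), at carton x = -59 mm, 68 mm above the worktop.
- flap_l (a joint): Side flap at the carton's +y (left) end, hinged along carton x at carton y = +102.5 mm, 67 mm above the worktop: 0 = folded in level, grows as it swings up and outward, to 2.7 rad; starts at 2.05 to 2.45. It stays where it is left; 1 N at its edge moves it. The lid presses it level if it is nearly so.
- flap_l_edge (a point): Middle of that flap's free edge, 55 mm from its hinge line. The flap is 100 mm wide and 2 mm thick.
- flap_r (a joint): Side flap at the carton's -y (right) end, hinged along carton x at carton y = -102.5 mm, 67 mm above the worktop: 0 = folded in level, grows as it swings up and outward, to 2.7 rad; starts at 2.05 to 2.45. It stays where it is left; 1 N at its edge moves it. The lid presses it level if it is nearly so.
- flap_r_edge (a point): Middle of that flap's free edge, 55 mm from its hinge line. The flap is 100 mm wide and 2 mm thick.
- lamp_0_mid (a point): Glass spot lamp, about 60 g, standing face down; point on its axis 28.5 mm above its underside. 57 mm high: face 50 mm across, 7 mm thick; reflector tapering to 28 mm at 31 mm high; round white neck 28 mm across from 31 to 49 mm high (hold it here, fingertips above the reflector); two pins. A grip of 20 to 30 N holds it; from 38 N a finger it breaks. May be absent.
- lamp_1_mid (a point): Glass spot lamp, about 60 g, standing face down; point on its axis 28.5 mm above its underside. 57 mm high: face 50 mm across, 7 mm thick; reflector tapering to 28 mm at 31 mm high; round white neck 28 mm across from 31 to 49 mm high (hold it here, fingertips above the reflector); two pins. A grip of 20 to 30 N holds it; from 38 N a finger it breaks. May be absent.
- lamp_2_mid (a point): Glass spot lamp, about 60 g, standing face down; point on its axis 28.5 mm above its underside. 57 mm high: face 50 mm across, 7 mm thick; reflector tapering to 28 mm at 31 mm high; round white neck 28 mm across from 31 to 49 mm high (hold it here, fingertips above the reflector); two pins. A grip of 20 to 30 N holds it; from 38 N a finger it breaks. May be absent.
- lamp_3_mid (a point): Glass spot lamp, about 60 g, standing face down; point on its axis 28.5 mm above its underside. 57 mm high: face 50 mm across, 7 mm thick; reflector tapering to 28 mm at 31 mm high; round white neck 28 mm across from 31 to 49 mm high (hold it here, fingertips above the reflector); two pins. A grip of 20 to 30 N holds it; from 38 N a finger it breaks. May be absent.
- lamp_4_mid (a point): Glass spot lamp, about 60 g, standing face down; point on its axis 28.5 mm above its underside. 57 mm high: face 50 mm across, 7 mm thick; reflector tapering to 28 mm at 31 mm high; round white neck 28 mm across from 31 to 49 mm high (hold it here, fingertips above the reflector); two pins. A grip of 20 to 30 N holds it; from 38 N a finger it breaks. May be absent.
- lamp_5_mid (a point): Glass spot lamp, about 60 g, standing face down; point on its axis 28.5 mm above its underside. 57 mm high: face 50 mm across, 7 mm thick; reflector tapering to 28 mm at 31 mm high; round white neck 28 mm across from 31 to 49 mm high (hold it here, fingertips above the reflector); two pins. A grip of 20 to 30 N holds it; from 38 N a finger it breaks. May be absent.
- tape_1: Bystander, loose: roll of black tape, 60 mm, 19 mm high. Origin under its centre.
- screwdriver_red: Bystander, loose: screwdriver with red handle, 200 mm long, lying. Origin under its centre.
- pen_1: Bystander, loose: green pencil, 119 mm long, lying. Origin under its centre.
- spanner_1: Bystander, loose: combination spanner, 160 mm long, lying. Origin under its centre.
- clamp_block: Bystander, loose: milled steel block with a slot, 40 x 60 x 28 mm. Origin under its centre.
- nut_m12_0: Bystander, loose: hexagon nut, 19 mm across flats, 11 mm high. Origin under its centre.
- bolt_m10: Bystander, loose: hexagon bolt standing on its head, 57 mm high. Origin under its centre.

How it is judged:
By the outcome, as a careful person would: the job done as asked, in the order asked, and still so for the second after the job is handed in, with the robot touching nothing.
Of lamp_0, lamp_1, lamp_2, lamp_3, lamp_4, lamp_5 only 4 to 6 are there at a start; the rules pass over those that are not, and their reading is None.
At some moment in a run one of lamp_0, lamp_1, lamp_2, lamp_3, lamp_4, lamp_5 may be knocked a few centimetres aside while the robot is not near it.
It also fails if it takes over 210 s, if anything falls off the work surface, if the arm or the gripper's body presses on something with over 40 N, if the wrist force passes 120 N, or if a joint passes its speed limit or range.

### The arm

A 6-joint arm with a two-finger parallel gripper is mounted at the origin on a cart in front of the work surface, level with it; the furniture and walls round the work are solid. World frame = base frame: x ahead of the robot, y to its left, z up, the work surface at z = 0. Lengths are in m, angles in degrees, forces in N, time in s.
With the tool pointing down it reaches from about 0.375 to 0.9 m from the base axis. Payload 3.1 kg.
Tool frame: the origin (TCP) lies between the finger pads; the fingertips stand 11 mm ahead of it and the grasp point (between the pads) lies 8 mm behind it; z points along the fingers, y is the line along which they close (so a half turn about z gives the same grasp; the last joint's range is limited). The gripper opens to 87 mm and grips with 3 to 60 N. Pads are 19 mm wide; open, the fingers measure 117 mm over their backs; the gripper's body (75 mm by 190 mm) begins 51 mm behind the grasp point.
Start: joints at [-77.607, 30.224, 82.088, -0, 67.689, -10.227], TCP at [0.24, -0.577, 0.211] pointing down, gripper open.
Joint ranges: [-176.69, 176.69], [-43.24, 126.21], [12.49, 139.97], [-82, 262], [0, 151.66], [-163.58, 163.58]. Speed limits (degrees/s): [159.86, 159.86, 180, 180, 180, 180].

### API

Orientations are given as a 3x3 rotation matrix whose columns are the frame's x, y, z axes.
In Python, from rig import bot, viewer, workorder, nets gives the robot as it stands. The module is installed in compiled form; this text tells all that it offers.
- The arm moves only by the tool move_arm, never from a script. Its argument "increments" is a list of rows, each a list of 7 numbers: the shift along the tool's x, y, z normalised to -1 to 1, where 1 is 0.3 m, then the turn, a rotation vector about the tool's x, y, z normalised to -1 to 1, where 1 is pi rad, then the opening, from 0 (shut) to 1 (fully open). In form: [[tx, ty, tz, wx, wy, wz, grip], ...]. A call has 1 to 10 rows; each row is the pose to reach, as a shift and turn from the pose commanded when the call began, along the tool's axes at that moment, turning the shorter way round; what a row does not reach only later rows make up. A row lasts 1/12 s, in which the tool goes at most 41.7 mm and 7.16 degrees, less where a joint would pass 70% of its speed; a pose out of reach is approached as far as the arm can. A call with a number of a shift or a turn outside -1 to 1 is refused whole. A call with a gripper value outside its range is refused whole. The fingers move at their own pace and stop on an object; the grip force is fixed at half the most. Time passes only in rows, so rows that repeat a pose let the fingers close. It gives the time, the measured TCP pose, the force, the opening and the grip force at its end, in the units of the state.
- bot.read_state(): the state, without advancing time (a new reading comes with each control period).
- viewer.capture(name): name is "scene" or "top"; returns a dict with "image" (420x560x3 uint8, blue, green, red), "K" (3x3 intrinsics, pixels), "dist" ([k1, k2, p1, p2, k3] as OpenCV has them; the pictures are not rectified), "eye" and "orientation" of the camera in the world. Camera axes: x right, y up, looking along -z (the intrinsics and any distortion apply to the point x, -y, -z); pixel columns grow to the right and rows downward; lengths in m; the calibration is good to about 2 mm. A picture is of the moment at which its call begins. There is no depth.
- workorder.hand_in(): hands the job in; it is judged then, once.
Trained networks look in the newest picture that a camera, given by its name, has taken for a name from the list of things; names that differ only in an ending like _2 or _b are one class to them, and where a whole thing is asked for, a point or a joint stands for the part that bears it (a point fixed in the world has none). Each returns a list of dicts, best first, with "conf" (0 to 1); they miss things now and then, are a little off and sometimes report something else, mostly with a low value. They report only what shows in the picture. A call takes as long as a camera call.
- nets.find_in(camera, thing): "location" ([column, row] in pixels, amid what is visible of it).
The state is a dict: "time_s": time; "joint_positions": joint angles; "qvel": joint speeds; "tau": joint torques, N m; "position": TCP position; "tcp_rot": TCP orientation; "force": force on the tool from outside, world axes, zero at the start; "moment": the same for the moment, N m; "opening": opening from 0.0 (shut) to 1.0 (fully open); "grasp_force": force on a finger pad.
Only numpy, scipy, OpenCV 4.12 (cv2) and the standard library are available. Lean on these libraries where they do the work, as an engineer would, in place of code of your own. Each camera call takes 0.05 s, during which the arm holds its last target. There are 200 camera calls.

## Working session

There is one attempt and no reset: what is moved stays moved. The work goes in short steps, Python scripts to look and compute and a tool call to move; the robot and the scene stay as the last step left them, time stands still between calls to the robot, and variables do not carry over. Pictures are saved under pics/ and viewed, at most 14 in all, crops included, and the job is handed in when it is done.

Besides the shell and the picture viewer there is one more tool, called as name(argument=value, ...), one argument or row to a line, values as JSON. move_arm: Moves the arm, as the interface text tells. Its arguments: {"type":"object","properties":{"increments":{"type":"array"}},"required":["increments"]}

```bash
mkdir -p pics
cat > h.py <<'E'
import numpy as np, cv2
from rig import bot, viewer, workorder, nets
def cap(n,save=None):
    c=viewer.capture(n)
    if save: cv2.imwrite(f'pics/{save}.png',c['image'])
    return c
def ray(c,px):
    u=cv2.undistortPoints(np.array([[px]],float),np.array(c['K']),np.array(c['dist'],float))[0,0]
    d=np.array(c['orientation'])@np.array([u[0],-u[1],-1.]); return np.array(c['eye'],float),d
def onz(c,px,z):
    e,d=ray(c,px); return e+d*(z-e[2])/d[2]
def proj(c,P):
    P=np.atleast_2d(P); q=(P-np.array(c['eye']))@np.array(c['orientation']); q=q*[1,-1,-1]
    return cv2.projectPoints(q,np.zeros(3),np.zeros(3),np.array(c['K']),np.array(c['dist'],float))[0][:,0]
E
python3 - <<'E'
from h import *
for n in('top','scene'):
    c=cap(n,n+'0'); print(n,np.round(c['eye'],3),np.round(c['orientation'],3).tolist(),c['K'][0][0])
    for t in['lamp_0_mid']:
        for r in nets.find_in(n,t): print(t,r['location'],round(r['conf'],2),onz(c,r['location'],.0285).round(3))
    for t,z in[('carton',.0),('front_rim_mid',.068),('cells',.003),('flap_l_edge',.1),('flap_r_edge',.1),('lid_edge',.15),('tape_1',.01),('screwdriver_red',.01),('clamp_block',.028),('bolt_m10',.03),('nut_m12_0',.01),('pen_1',0),('spanner_1',0)]:
        for r in nets.find_in(n,t)[:2]: print(t,np.round(r['location']),round(r['conf'],2),onz(c,r['location'],z).round(3))
print(bot.read_state())
E
```

```text
top [ 0.399 -0.012  1.233] [[-0.023, 0.99, -0.137], [-1.0, -0.026, -0.018], [-0.021, 0.137, 0.99]] 441.20574872215616
lamp_0_mid [175.6, 265.5] 0.5 [0.425 0.31  0.028]
carton [293. 218.] 0.94 [ 0.551 -0.013  0.   ]
front_rim_mid [294. 215.] 0.66 [ 0.551 -0.017  0.068]
front_rim_mid [289. 178.] 0.51 [ 0.65  -0.004  0.068]
cells [292. 215.] 0.84 [ 0.559 -0.01   0.003]
flap_l_edge [246. 229.] 0.73 [0.513 0.109 0.1  ]
flap_l_edge [436. 236.] 0.41 [ 0.484 -0.375  0.1  ]
flap_r_edge [338. 222.] 0.62 [ 0.524 -0.127  0.1  ]
flap_r_edge [170. 229.] 0.49 [0.517 0.305 0.1  ]
lid_edge [287. 190.] 0.77 [0.603 0.001 0.15 ]
lid_edge [435. 235.] 0.68 [ 0.482 -0.356  0.15 ]
screwdriver_red [201. 175.] 0.79 [0.678 0.244 0.01 ]
screwdriver_red [293. 218.] 0.33 [ 0.55  -0.012  0.01 ]
clamp_block [200. 279.] 0.92 [0.388 0.243 0.028]
clamp_block [292. 220.] 0.67 [ 0.541 -0.009  0.028]
bolt_m10 [142. 176.] 0.38 [0.676 0.406 0.03 ]
bolt_m10 [293. 191.] 0.3 [ 0.623 -0.014  0.03 ]
pen_1 [365. 277.] 0.44 [ 0.381 -0.206  0.   ]
pen_1 [245. 226.] 0.3 [0.531 0.123 0.   ]
spanner_1 [416. 163.] 0.52 [ 0.698 -0.364 
[... 721 characters left out ...]
987393e-03,
        6.76909205e+01, -1.02275612e+01]), 'qvel': array([-0.03720037, -0.00843377,  0.00694178,  0.03995762,  0.00856537,
        0.12090676]), 'tau': array([-1.21247886e-03, -4.40008771e+01, -1.76981252e+01,  6.31471421e-02,
        5.04761108e-02, -3.07063874e-05]), 'position': array([ 0.24040175, -0.57687766,  0.21085589]), 'tcp_rot': array([[ 9.23069936e-01,  3.84632152e-01, -2.44822067e-05],
       [ 3.84632152e-01, -9.23069936e-01,  2.26472885e-05],
       [-1.38879137e-05, -3.03216750e-05, -9.99999999e-01]]), 'force': array([-0.64187808, -0.38289158, -0.85596789]), 'moment': array([ 0.05006366, -0.01403225,  0.02383673]), 'grasp_force': 0.0, 'opening': 1.0008895653445686}
```

View pics/top0.png

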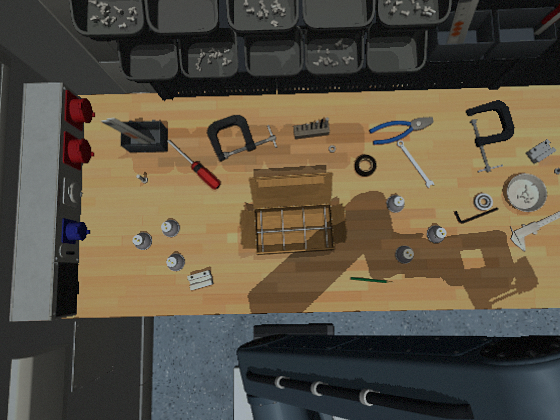

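View pics/scene0.png

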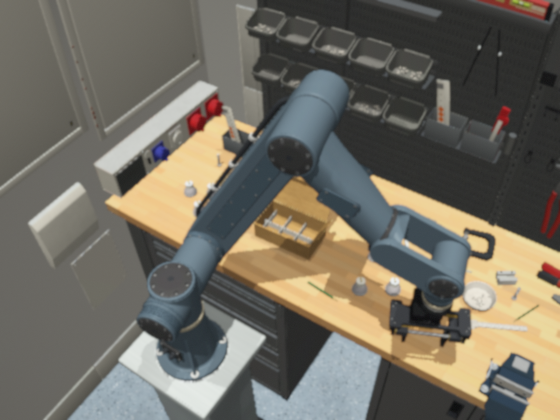

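Top view shows six lamps: three on the left, around (142,241), (170,227) and (175,261), and three on the right, around (397,203), (437,233) and (405,255). The carton is at (293,228) with its lid open to the back. I'll zoom in to measure.

Run:
```python
import cv2,numpy as np
im=cv2.imread('pics/top0.png')
a=cv2.resize(im[155:270,230:350],None,fx=5,fy=5,interpolation=cv2.INTER_CUBIC)
cv2.imwrite('pics/box0.png',a)
l=cv2.resize(im[215:275,125:190],None,fx=6,fy=6,interpolation=cv2.INTER_CUBIC)
r=cv2.resize(im[190:270,380:450],None,fx=6,fy=6,interpolation=cv2.INTER_CUBIC)
H=np.zeros((480,810,3),np.uint8);H[:360,:390]=l;H[:,390:]=r
cv2.imwrite('pics/lamps0.png',H[:,:800])
```

```text
(no output)
```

View pics/box0.png

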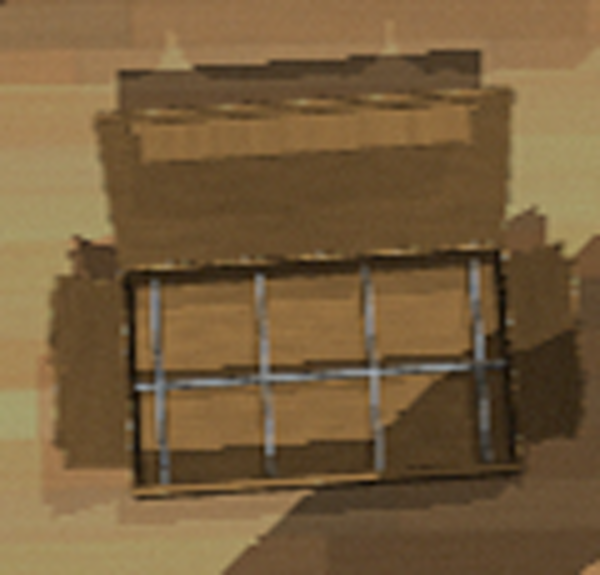

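View pics/lamps0.png

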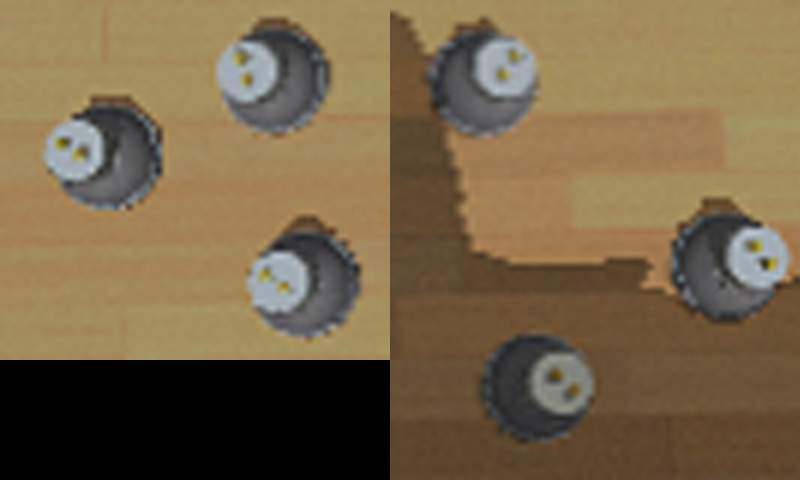

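Box crop: the insert nodes sit at crop (160,385) to (480,365). The lid edge corners are near (100,112) and (513,90), and the flap edges near (57,375) and (578,345). The lamp crops clearly show the white neck tops and the face rims.

```bash
cat > m.py <<'E'
from h import *
from scipy.optimize import least_squares
def fitbox(c):
    s=5;o=np.array([230,155])
    px=(np.array([(160,385),(265,378),(373,372),(480,365),(135,490),(518,468)],float)+.5)/s-.5+o
    M=np.array([(0,.0885,.028),(0,.0295,.028),(0,-.0295,.028),(0,-.0885,.028),(-.061,.1045,.066),(-.061,-.1045,.066)])
    def W(p,M):
        R=np.array([[np.cos(p[2]),-np.sin(p[2])],[np.sin(p[2]),np.cos(p[2])]]);M=np.atleast_2d(M)
        return np.c_[M[:,:2]@R.T+p[:2],M[:,2]]
    f=lambda p:(proj(c,W(p,M))-px).ravel()
    r=least_squares(f,[.55,-.01,0]); return r.x,r.fun.reshape(-1,2),W
E
python3 - <<'E'
from m import *
c=cap('top'); p,res,W=fitbox(c); print('box',p.round(4)); print(res.round(2).tolist())
def lift(q,o,s):return (np.array(q,float)+.5)/s-.5+np.array(o)
t=[((75,149),(108,155)),((248,70),(273,80)),((279,280),(304,284))]
u=[((504-390,68),(484-390,83)),((757-390,258),(726-390,266)),((561-390,384),(537-390,388))]
for T,o in((t,(125,215)),(u,(380,190))):
    for a,b in T: print(onz(c,lift(a,o,6),.049)[:2].round(4),onz(c,lift(b,o,6),.004)[:2].round(4))
# lid angle / flaps: unknown angle fit
for n,q,sgn in(('lid',[(100,112),(513,90)],0),('fl',[(54,275),(65,468)],1),('fr',[(572,250),(580,438)],-1)):
    for th in np.arange(1.9,2.61,.1):
        if n=='lid': M=[(.061-.119*np.cos(th),y,.07+.119*np.sin(th)) for y in(.1035,-.1035)]
        else: M=[(x,sgn*(.1025-.055*np.cos(th)),.067+.055*np.sin(th)) for x in(.05,-.05)]
        print(n,round(th,1),((proj(c,W(p,M))-[230,155]+.5)*5-.5).round(0).tolist(),q)
E
```

```text
box [ 0.5159 -0.0131  0.0352]
[[-0.34, -0.36], [0.13, -0.25], [0.03, -0.34], [0.16, -0.23], [-1.3, 0.69], [1.31, 0.4]]
[0.4972 0.409 ] [0.4977 0.4095]
[0.5309 0.3317] [0.5309 0.333 ]
[0.4364 0.3164] [0.4357 0.3173]
[ 0.5837 -0.2985] [ 0.5839 -0.2997]
[ 0.4955 -0.4047] [ 0.4958 -0.4053]
[ 0.4418 -0.3152] [ 0.4418 -0.3157]
lid 1.9 [[93.0, 152.0], [520.0, 126.0]] [(100, 112), (513, 90)]
lid 2.0 [[93.0, 131.0], [517.0, 105.0]] [(100, 112), (513, 90)]
lid 2.1 [[93.0, 113.0], [515.0, 87.0]] [(100, 112), (513, 90)]
lid 2.2 [[94.0, 96.0], [512.0, 70.0]] [(100, 112), (513, 90)]
lid 2.3 [[95.0, 81.0], [510.0, 55.0]] [(100, 112), (513, 90)]
lid 2.4 [[95.0, 68.0], [507.0, 43.0]] [(100, 112), (513, 90)]
lid 2.5 [[97.0, 58.0], [504.0, 33.0]] [(100, 112), (513, 90)]
lid 2.6 [[98.0, 50.0], [502.0, 25.0]] [(100, 112), (513, 90)]
fl 1.9 [[78.0, 273.0], [87.0, 469.0]] [(54, 275), (65, 468)]
fl 2.0 [[69.0, 274.0], [77.0, 470.0]] [(54, 275), (65, 468)]
fl 2.1 [[60.0, 276.0], [68.0, 471.0]] [(54, 275), (65, 468)]
fl 2.2 [[51.0, 277.0], [60.0, 472.0]] [(54, 275), (65, 468)]
fl 2.3 [[44.0, 278.0], [52.0, 472.0]] [(54, 275), (65, 468)]
fl 2.4 [[37.0, 280.0], [46.0, 473.0]] [(54, 275), (65, 468)]
fl 2.5 [[32.0, 281.0], [40.0, 474.0]] [(54, 275), (65, 468)]
fl 2.6 [[27.0, 283.0], [35.0, 475.0]] [(54, 275), (65, 468)]
fr 1.9 [[549.0, 245.0], [564.0, 441.0]] [(572, 250), (580, 438)]
fr 2.0 [[558.0, 245.0], [574.0, 440.0]] [(572, 250), (580, 438)]
fr 2.1 [[568.0, 245.0], [583.0, 440.0]] [(572, 250), (580, 438)]
fr 2.2 [[576.0, 245.0], [591.0, 440.0]] [(572, 250), (580, 438)]
fr 2.3 [[583.0, 246.0], [599.0, 440.0]] [(572, 250), (580, 438)]
fr 2.4 [[590.0, 246.0], [605.0, 440.0]] [(572, 250), (580, 438)]
fr 2.5 [[596.0, 247.0], [611.0, 440.0]] [(572, 250), (580, 438)]
fr 2.6 [[601.0, 248.0], [616.0, 440.0]] [(572, 250), (580, 438)]
```

```bash
cat >> m.py <<'E'
from scipy import ndimage as nd
def lamps(c,z=.049):
    im=c['image'];h=cv2.cvtColor(im,cv2.COLOR_BGR2HSV)
    m=((h[...,1]<60)&(h[...,2]>115)); L,n=nd.label(m); out=[]
    for i in range(1,n+1):
        a=(L==i).sum()
        if 35<a<130:
            r,q=nd.center_of_mass(L==i); P=onz(c,(q,r),z)
            if .36<P[0]<.66 and abs(P[1])<.47: out.append((P[:2].round(4).tolist(),int(a)))
    return out
BX=None
def inc(T,yaw=None):
    """increments row from measured pose to TCP target T (world), tool down, tool x at yaw rad"""
    s=bot.read_state();R=np.array(s['tcp_rot']);d=R.T@(np.array(T)-s['position'])/.3
    w=np.zeros(3)
    if yaw is not None:
        Rt=np.array([[np.cos(yaw),np.sin(yaw),0],[np.sin(yaw),-np.cos(yaw),0],[0,0,-1]])
        w=cv2.Rodrigues(R.T@Rt)[0].ravel()/np.pi
    return np.r_[d,w].round(4).tolist()
E
python3 - <<'E'
from m import *
c=cap('top'); print(lamps(c))
s=5;o=np.array([230,155])
p,res,W=fitbox(c)
px=(np.array([(160,385),(265,378),(373,372),(480,365)],float)+.5)/s-.5+o
M=np.array([(0,.0885,.028),(0,.0295,.028),(0,-.0295,.028),(0,-.0885,.028)])
r=least_squares(lambda p:(proj(c,W(p,M))-px).ravel(),p); p=r.x; print(p.round(4),r.fun.round(2))
M=[(-.061,.1045,.066),(-.061,-.1045,.066),(.0595,.103,.068),(.0595,-.103,.068),(-.061,.1045,0),(-.061,-.1045,0),(-.029,.0885,.028),(.058,.0885,.028),(-.058,-.0885,.028)]
print(((proj(c,W(p,M))-o+.5)*5-.5).round(0).tolist())
for z in(.03,.08): print(onz(c,(89,230),z))
print(inc([.4957,-.405,.12],p[2]))
E
```

```text
[([0.584, -0.2991], 79), ([0.5302, 0.3326], 78), ([0.4959, -0.4046], 77), ([0.4966, 0.4096], 72), ([0.4425, -0.3157], 64), ([0.4355, 0.3169], 76)]
[ 0.5151 -0.0131  0.037 ] [-0.34 -0.01  0.14  0.06  0.03 -0.07  0.17  0.01]
[[129.0, 495.0], [525.0, 471.0], [120.0, 269.0], [505.0, 245.0], [139.0, 500.0], [514.0, 477.0], [161.0, 438.0], [153.0, 280.0], [489.0, 471.0]]
[0.52807876 0.54848867 0.03      ]
[0.52273042 0.52517285 0.08      ]
[1.0059, -0.2016, 0.3029, 0.0, 0.0, 0.1139]
```

move_arm(
  increments=[
    [1,-0.202,0.3,0,0,0.114,0.6],
    [1,-0.202,0.3,0,0,0.114,0.6],
    [1,-0.202,0.3,0,0,0.114,0.6],
    [1,-0.202,0.3,0,0,0.114,0.6],
    [1,-0.202,0.3,0,0,0.114,0.6],
    [1,-0.202,0.3,0,0,0.114,0.6],
    [1,-0.202,0.3,0,0,0.114,0.6],
    [1,-0.202,0.3,0,0,0.114,0.6],
    [1,-0.202,0.3,0,0,0.114,0.6],
    [1,-0.202,0.3,0,0,0.114,0.6],
  ],
)

```text
time_s: 2.43
position: [0.4951, -0.4039, 0.1201]
tcp_rot: [[0.999, 0.04, -0.001], [0.04, -0.999, 0.001], [-0.001, -0.001, -1.0]]
force: [0.5, -0.9, 1.1]
opening: 0.603
grasp_force: 0.0
```

Run:
```python
from m import *
s=bot.read_state(); print(s['time_s'],s['position'],s['opening'],s['qvel'].round(1),s['force'])
c=cap('scene','sc1'); print(lamps(cap('top')))
print(inc([.4958,-.4048,.0435],.036))
cv2.imwrite('pics/sc1z.png',cv2.resize(c['image'][200:340,280:460],None,fx=3.5,fy=3.5,interpolation=cv2.INTER_CUBIC))
```

```text
2.4333 [ 0.49506683 -0.40392219  0.12006814] 0.6028560669282531 [-2.9 -1.2 -0.3 -0.7 -0.1 -0.2] [ 0.4523511  -0.8935202   1.09347371]
[([0.5844, -0.2992], 63), ([0.53, 0.3327], 79), ([0.4964, 0.4096], 73), ([0.4355, 0.3171], 81)]
[0.0071, -0.0043, 0.2585, 0.0002, 0.0001, 0.0002]
```

View pics/sc1z.png

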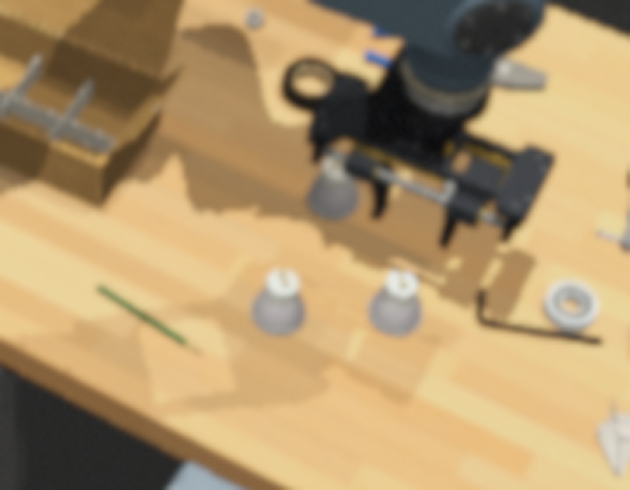

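The zoomed scene shows the gripper above lamp B, with fingertips at about (380,215) and (447,243) and the neck at (400,285). I'll check this against the projection.

Run:
```python
from m import *
c=cap('scene')
P=[(.4951,-.4039,.109),(.4958,-.4048,.049),(.4958,-.4048,.003),(.4951,-.4039-.026-.007,.109),(.4951,-.4039+.033,.109)]
print(((proj(c,P)-[280,200]+.5)*3.5-.5).round(0).tolist())
```

```text
[[409.0, 241.0], [401.0, 282.0], [394.0, 311.0], [444.0, 257.0], [374.0, 225.0]]
```

move_arm(
  increments=[
    [0.007,-0.004,0.1,0,0,0,0.6],
    [0.007,-0.004,0.2,0,0,0,0.6],
    [0.007,-0.004,0.258,0,0,0,0.6],
    [0.007,-0.004,0.258,0,0,0,0.6],
    [0.007,-0.004,0.258,0,0,0,0.2],
    [0.007,-0.004,0.258,0,0,0,0.2],
    [0.007,-0.004,0.258,0,0,0,0.2],
    [0.007,-0.004,0.258,0,0,0,0.2],
    [0.007,-0.004,0.258,0,0,0,0.2],
    [0.007,-0.004,0.258,0,0,0,0.2],
  ],
)

```text
time_s: 3.42
position: [0.4965, -0.4047, 0.0444]
tcp_rot: [[0.999, 0.037, 0.001], [0.037, -0.999, -0.001], [0.001, 0.001, -1.0]]
force: [-0.7, -0.3, -0.3]
opening: 0.249
grasp_force: 0.0
```

Run:
```python
from m import *
s=bot.read_state(); print(s['opening'],s['grasp_force'],s['position'])
c=cap('scene'); 
cv2.imwrite('pics/sc2z.png',cv2.resize(c['image'][220:320,330:450],None,fx=5,fy=5,interpolation=cv2.INTER_CUBIC))
s=bot.read_state(); print(s['opening'],s['grasp_force'],s['position'])
```

```text
0.2488184526417013 0.0 [ 0.49645367 -0.40467995  0.04443996]
0.2298090102590825 0.0 [ 0.49636184 -0.40450549  0.04416252]
```

View pics/sc2z.png

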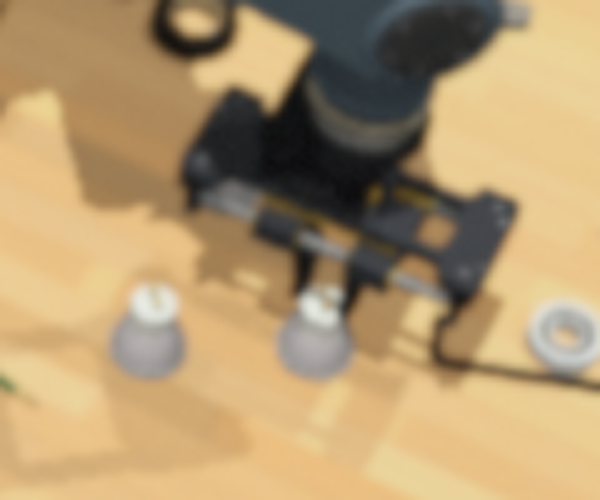

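Run:
```python
from m import *
c=cap('scene')
f=lambda q:(np.array(q)+.5)/5-.5+[330,220]
print('B neck',onz(c,f((322,305)),.049),'face',onz(c,f((315,343)),.004))
print('C neck',onz(c,f((153,303)),.049),'face',onz(c,f((149,345)),.004))
s=bot.read_state();p=s['position']
print(s['opening'],s['grasp_force'],p)
R=s['tcp_rot'];g=s['opening']*.087/2
P=[p+R@[0,0,.011],p+R@[0,g,.011],p+R@[0,-g,.011],p+R@[0,g+.015,.011],p+R@[0,-g-.015,.011],p+R@[0,0,-.059]]
print(((proj(c,P)-[330,220]+.5)*5-.5).round(0).tolist())
```

```text
B neck [ 0.49364174 -0.40500798  0.049     ] face [ 0.49712607 -0.40509391  0.004     ]
C neck [ 0.44072584 -0.31550427  0.049     ] face [ 0.44139153 -0.31667892  0.004     ]
0.21860818191006212 0.0 [ 0.49630575 -0.40436285  0.04395542]
[[319.0, 317.0], [334.0, 323.0], [305.0, 311.0], [356.0, 333.0], [283.0, 301.0], [335.0, 249.0]]
```

Run:
```python
from m import *
c=cap('scene')
s=bot.read_state();p=s['position'];R=s['tcp_rot']
k=10;o=np.array([372,262]);im=cv2.resize(c['image'][262:312,372:422],None,fx=k,fy=k,interpolation=cv2.INTER_CUBIC)
im=np.clip(im.astype(float)*1.3+20,0,255).astype(np.uint8)
def pt(q,col):
    u=((proj(c,[q])[0]-o+.5)*k).astype(int);cv2.circle(im,tuple(map(int,u)),4,col,-1)
g=s['opening']*.087/2
for sx in(-.0095,.0095):
  for sy in(-g,g): 
    for z in(.011,-.008): pt(p+R@[sx,sy,z],(0,0,255))
for a in np.arange(0,6.28,.3): pt([.4958+.014*np.cos(a),-.405+.014*np.sin(a),.049],(0,255,0)); pt([.4958+.014*np.cos(a),-.405+.014*np.sin(a),.031],(255,255,0)); pt([.4958+.025*np.cos(a),-.405+.025*np.sin(a),.004],(255,0,0))
cv2.imwrite('pics/sc3z.png',im); print(s['opening'],p)
```

```text
0.2103602056075206 [ 0.49623974 -0.40428521  0.04374573]
```

View pics/sc3z.png

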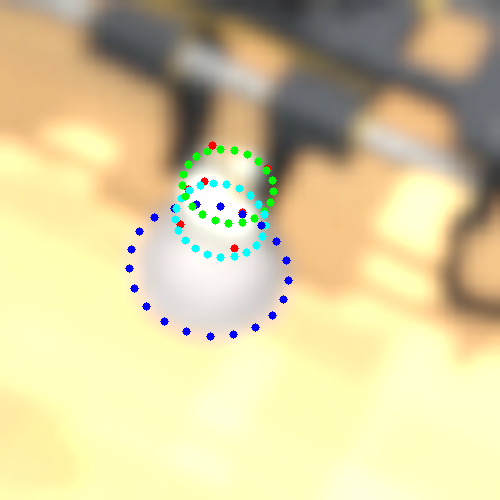

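The fingertips show at the top of the neck, about 15 mm higher than I calculated, and they closed to 18 mm without touching anything. I'll open wide, which clears the face, go down 10 mm and look again.

move_arm(
  increments=[
    [0,0,0,0,0,0,0.75],
    [0,0,0,0,0,0,0.75],
    [0,0,0,0,0,0,0.75],
    [0,0,0,0,0,0,0.75],
    [0,0,0,0,0,0,0.75],
    [0,0,0.02,0,0,0,0.75],
    [0,0,0.033,0,0,0,0.75],
    [0,0,0.033,0,0,0,0.75],
  ],
)

```text
time_s: 4.23
position: [0.4954, -0.4036, 0.0323]
tcp_rot: [[0.999, 0.037, -0.002], [0.037, -0.999, 0.002], [-0.001, -0.002, -1.0]]
force: [0.4, 0.8, -1.1]
opening: 0.706
grasp_force: 0.0
```

```bash
cat >> m.py <<'E'
def zoom(name,o,w,h,k,lamp=None,tips=True):
    c=cap('scene');s=bot.read_state();p=s['position'];R=s['tcp_rot'];o=np.array(o)
    im=cv2.resize(c['image'][o[1]:o[1]+h,o[0]:o[0]+w],None,fx=k,fy=k,interpolation=cv2.INTER_CUBIC)
    def pt(q,col):
        u=((proj(c,[q])[0]-o+.5)*k).astype(int);cv2.circle(im,tuple(map(int,u)),2,col,-1)
    g=s['opening']*.087/2
    if tips:
        for sx in(-.0095,.0095):
            for sy in(-g,g):
                for z in(.011,-.008): pt(p+R@[sx,sy,z],(0,0,255) if z>0 else (255,0,255))
    cv2.imwrite(f'pics/{name}.png',im); print(s['opening'],s['grasp_force'],p,s['force'])
E
python3 -c "
from m import *
zoom('sc4',(355,235),80,70,8)"
```

```text
0.7232916687483343 0.0 [ 0.49558538 -0.40375271  0.03261158] [ 0.47335173 -0.06802956  0.46638015]
```

View pics/sc4.png

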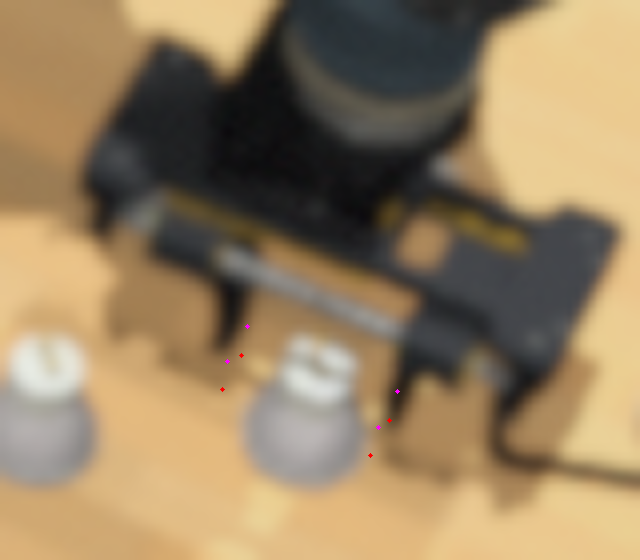

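move_arm(
  increments=[
    [0.001,0.003,0,0,0,0,0.37],
    [0.001,0.003,0,0,0,0,0.37],
    [0.001,0.003,0,0,0,0,0.37],
    [0.001,0.003,0,0,0,0,0.37],
    [0.001,0.003,0,0,0,0,0.37],
    [0.001,0.003,0,0,0,0,0.37],
    [0.001,0.003,0,0,0,0,0.37],
  ],
)

```text
time_s: 4.87
position: [0.4964, -0.4052, 0.0336]
tcp_rot: [[0.999, 0.037, 0.0], [0.037, -0.999, -0.0], [0.0, 0.0, -1.0]]
force: [-0.6, -0.5, 0.5]
opening: 0.387
grasp_force: 0.0
```

```bash
python3 -c "
from m import *
zoom('sc5',(355,235),80,70,8)"
```

```text
0.38262537318019124 0.0 [ 0.49642698 -0.40519744  0.03362906] [ 0.0931984  -0.12392791  0.38169574]
```

View pics/sc5.png

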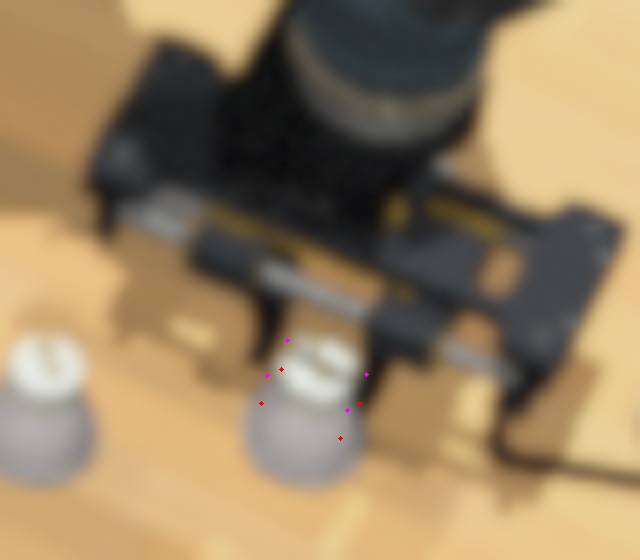

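The fingers now flank the neck, with no contact at 33 mm. At the calculated height the tips would already be on the reflector, so they must sit about 19 mm higher than the text implies. A test close here will settle it.

move_arm(
  increments=[
    [0,0,0,0,0,0,0.25],
    [0,0,0,0,0,0,0.25],
    [0,0,0,0,0,0,0.25],
    [0,0,0,0,0,0,0.25],
    [0,0,0,0,0,0,0.25],
    [0,0,0,0,0,0,0.25],
  ],
)

```text
time_s: 5.42
position: [0.4964, -0.4052, 0.0336]
tcp_rot: [[0.999, 0.037, 0.0], [0.037, -0.999, -0.0], [0.0, 0.0, -1.0]]
force: [0.8, -0.5, 0.5]
opening: 0.285
grasp_force: 30.0
```

move_arm(
  increments=[
    [0,0,0,0,0,0,0.45],
    [0,0,0,0,0,0,0.45],
    [0,0,0,0,0,0,0.45],
    [0,0,0.012,0,0,0,0.45],
    [0,0,0.023,0,0,0,0.45],
    [0,0,0.023,0,0,0,0.25],
    [0,0,0.023,0,0,0,0.25],
    [0,0,0.023,0,0,0,0.25],
    [0,0,0.023,0,0,0,0.25],
    [0,0,0.023,0,0,0,0.25],
  ],
)

```text
time_s: 6.25
position: [0.4964, -0.4052, 0.0266]
tcp_rot: [[0.999, 0.037, -0.0], [0.037, -0.999, 0.0], [-0.0, -0.0, -1.0]]
force: [0.2, -0.3, 0.1]
opening: 0.293
grasp_force: 30.0
```

```bash
python3 -c "
from m import *
zoom('sc6',(355,235),80,70,8,tips=False)"
```

```text
0.29947790988453776 29.999569952487946 [ 0.49636921 -0.40514594  0.02663666] [0.32578693 0.62258031 0.14424956]
```

View pics/sc6.png

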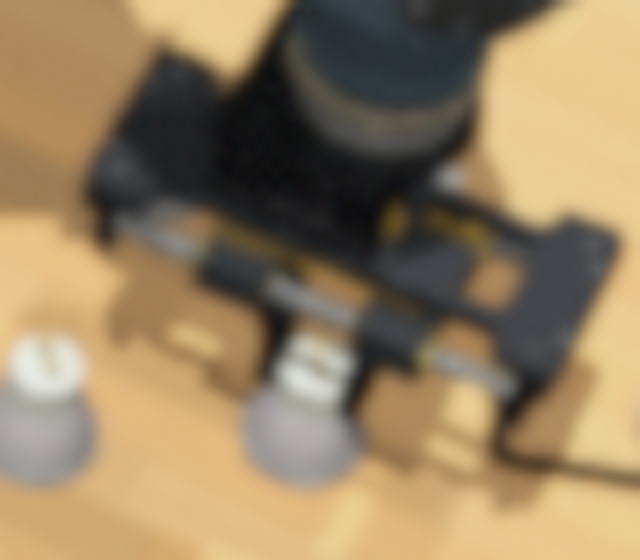

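Now the fingers hold the neck firmly: 30 N, tips on the white part. I'll lift and carry the lamp.

move_arm(
  increments=[
    [0,0,-0.1,0,0,0,0.25],
    [0,0,-0.2,0,0,0,0.25],
    [0,0,-0.33,0,0,0,0.25],
    [0,-0.03,-0.45,0,0,0,0.25],
    [0,-0.12,-0.511,0,0,0,0.25],
    [0.04,-0.25,-0.511,0,0,0,0.25],
    [0.06,-0.37,-0.511,0,0,0,0.25],
    [0.08,-0.49,-0.511,0,0,0,0.25],
    [0.1,-0.61,-0.511,0,0,0,0.25],
    [0.12,-0.73,-0.511,0,0,0,0.25],
  ],
)

```text
time_s: 7.13
position: [0.5242, -0.1833, 0.1802]
tcp_rot: [[0.999, 0.036, 0.0], [0.036, -0.999, -0.0], [0.0, 0.0, -1.0]]
force: [0.4, 1.1, -0.3]
opening: 0.294
grasp_force: 30.0
```

move_arm(
  increments=[
    [0.02,-0.12,0,0,0,0,0.25],
    [0.05,-0.24,0,0,0,0,0.25],
    [0.07,-0.36,0,0,0,0,0.25],
    [0.088,-0.48,0,0,0,0,0.25],
    [0.088,-0.574,0,0,0,0,0.25],
    [0.088,-0.574,0,0,0,0,0.25],
    [0.088,-0.574,0,0,0,0,0.25],
    [0.088,-0.574,0,0,0,0,0.25],
  ],
)

```text
time_s: 7.8
position: [0.5446, -0.0123, 0.1801]
tcp_rot: [[0.999, 0.037, 0.0], [0.037, -0.999, -0.001], [0.0, 0.001, -1.0]]
force: [0.3, -0.5, -0.5]
opening: 0.298
grasp_force: 30.0
```

```bash
cat >> m.py <<'E'
B=np.array([.5152,-.0131]);YAW=.036
def cell(cx,cy): return [B[0]+cx-YAW*cy,B[1]+YAW*cx+cy]
E
python3 -c "
from m import *
zoom('sc7',(240,150),100,75,7,tips=False)
print(inc(cell(.0295,0)+[.0305],YAW)); print(lamps(cap('top')))"
```

```text
0.2944609406438443 29.999529719352722 [ 0.54466198 -0.01284002  0.18007514] [-0.42539026 -0.20447557  0.2264443 ]
[-0.0, -0.0029, 0.4986, 0.0002, -0.0001, 0.0]
[([0.5837, -0.2991], 84), ([0.53, 0.3327], 80), ([0.4964, 0.4096], 73), ([0.4423, -0.3161], 85), ([0.4356, 0.3172], 82)]
```

View pics/sc7.png

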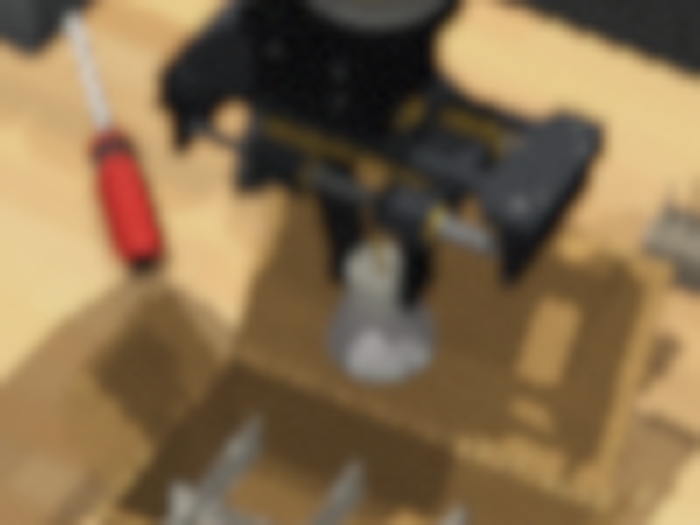

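Lamp B hangs upright over the carton at about crop (380,345). I'll lower it into the middle back cell.

move_arm(
  increments=[
    [0,-0.002,0.1,0,0,0,0.25],
    [0,-0.002,0.2,0,0,0,0.25],
    [0,-0.002,0.3,0,0,0,0.25],
    [0,-0.002,0.38,0,0,0,0.25],
    [0,-0.002,0.43,0,0,0,0.25],
    [0,-0.002,0.46,0,0,0,0.25],
    [0,-0.002,0.48,0,0,0,0.25],
    [0,-0.002,0.492,0,0,0,0.25],
    [0,-0.002,0.498,0,0,0,0.25],
    [0,-0.002,0.498,0,0,0,0.25],
  ],
)

```text
time_s: 8.73
position: [0.545, -0.0117, 0.031]
tcp_rot: [[0.999, 0.036, 0.001], [0.036, -0.999, -0.0], [0.001, 0.0, -1.0]]
force: [0.2, 0.8, -1.7]
opening: 0.298
grasp_force: 30.0
```

move_arm(
  increments=[
    [0,0,0.003,0,0,0,0.25],
    [0,0,0.003,0,0,0,0.25],
    [0,0,0.003,0,0,0,0.5],
    [0,0,0.003,0,0,0,0.5],
    [0,0,0.003,0,0,0,0.5],
    [0,0,0.003,0,0,0,0.5],
    [0,0,-0.1,0,0,0,0.5],
    [0,0,-0.23,0,0,0,0.5],
    [0,0,-0.36,0,0,0,0.5],
    [0,0,-0.5,0,0,0,0.5],
  ],
)

```text
time_s: 9.57
position: [0.5435, -0.0111, 0.1812]
tcp_rot: [[0.999, 0.037, -0.002], [0.037, -0.999, 0.001], [-0.002, -0.001, -1.0]]
force: [0.2, -0.1, 0.3]
opening: 0.502
grasp_force: 0.0
```

```bash
python3 -c "
from m import *
L=lamps(cap('top'));print(L);print(bot.read_state()['position'])
print(inc([.4423,-.3157,.14],YAW))"
```

```text
[([0.5837, -0.2992], 85), ([0.53, 0.3327], 79), ([0.4964, 0.4096], 73), ([0.4424, -0.316], 84), ([0.4356, 0.3172], 82)]
[ 0.54923126 -0.01211717  0.18982673]
[-0.3962, 0.9974, 0.1642, 0.0012, -0.0046, 0.0004]
```

move_arm(
  increments=[
    [-0.378,0.998,0,0,0,0,0.6],
    [-0.378,0.998,0,0,0,0,0.6],
    [-0.378,0.998,0,0,0,0,0.6],
    [-0.378,0.998,0,0,0,0,0.6],
    [-0.378,0.998,0.03,0,0,0,0.6],
    [-0.378,0.998,0.1,0,0,0,0.6],
    [-0.378,0.998,0.18,0,0,0,0.6],
    [-0.378,0.998,0.23,0,0,0,0.6],
    [-0.378,0.998,0.23,0,0,0,0.6],
    [-0.378,0.998,0.23,0,0,0,0.6],
  ],
)

```text
time_s: 10.45
position: [0.4401, -0.3155, 0.109]
tcp_rot: [[0.999, 0.033, -0.003], [0.033, -0.999, 0.003], [-0.003, -0.004, -1.0]]
force: [-0.1, 0.7, -0.4]
opening: 0.596
grasp_force: 0.0
```

```bash
python3 -c "
from m import *
c=cap('top');print(bot.read_state()['position'],lamps(c),lamps(c,.052))
print(inc([.4420,-.3157,.0268],YAW))
zoom('sc8',(235,165),170,115,4.7,tips=False)"
```

```text
[ 0.4411643  -0.31438423  0.11023807] [([0.5844, -0.2992], 63), ([0.5446, -0.0113], 71), ([0.5296, 0.3329], 81), ([0.4964, 0.4096], 73), ([0.4356, 0.3172], 82)] [([0.5839, -0.2985], 63), ([0.5442, -0.0113], 71), ([0.5293, 0.332], 81), ([0.4961, 0.4086], 73), ([0.4355, 0.3163], 82)]
[0.0031, 0.0052, 0.2781, -0.0009, 0.0005, -0.0005]
0.5996302363850283 0.0 [ 0.44200489 -0.3138535   0.11119287] [0.44745754 1.3926791  0.76457769]
```

View pics/sc8.png

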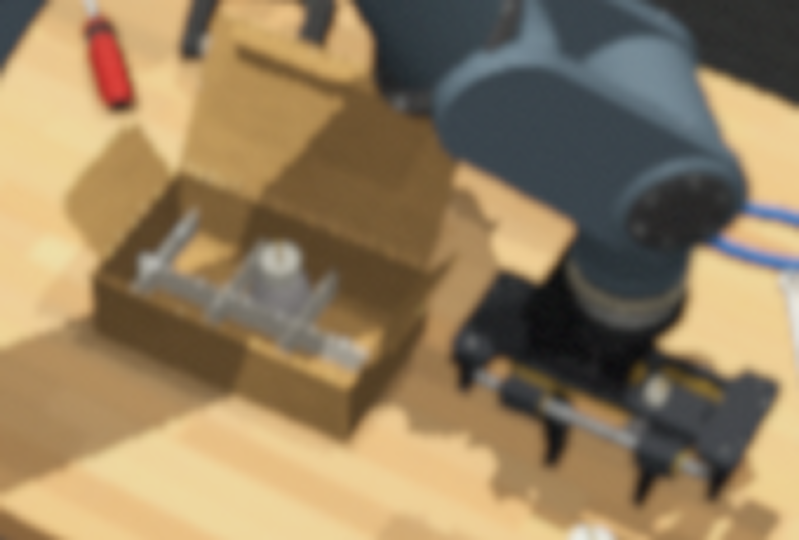

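Lamp B stands in the middle back cell. The top view puts it at (0.544,-0.011), within 1 mm of the cell centre. Next is lamp C.

move_arm(
  increments=[
    [0.001,0.006,0.08,0,0,0,0.6],
    [0.001,0.006,0.16,0,0,0,0.6],
    [0.001,0.006,0.24,0,0,0,0.6],
    [0.001,0.006,0.277,0,0,0,0.6],
    [0.001,0.006,0.277,0,0,0,0.25],
    [0.001,0.006,0.277,0,0,0,0.25],
    [0.001,0.006,0.277,0,0,0,0.25],
    [0.001,0.006,0.277,0,0,0,0.25],
    [0.001,0.006,0.277,0,0,0,0.25],
    [0.001,0.006,0.277,0,0,0,0.25],
  ],
)

```text
time_s: 11.38
position: [0.4431, -0.317, 0.0294]
tcp_rot: [[0.999, 0.037, 0.002], [0.037, -0.999, -0.002], [0.002, 0.002, -1.0]]
force: [1.5, 1.0, 3.6]
opening: 0.294
grasp_force: 30.0
```

```bash
python3 -c "
from m import *
s=bot.read_state();print(s['position'],s['opening'],s['grasp_force'])
print(inc(cell(-.0295,0)+[.18],YAW))"
```

```text
[ 0.44310877 -0.31698665  0.02937018] 0.2944936450574066 30.003846287727356
[0.1796, -1.0028, -0.5034, 0.0005, -0.0005, 0.0002]
```

move_arm(
  increments=[
    [0,0,-0.1,0,0,0,0.25],
    [0,0,-0.2,0,0,0,0.25],
    [0,0,-0.33,0,0,0,0.25],
    [0,-0.03,-0.45,0,0,0,0.25],
    [0,-0.12,-0.5,0,0,0,0.25],
    [0.04,-0.25,-0.5,0,0,0,0.25],
    [0.06,-0.37,-0.5,0,0,0,0.25],
    [0.08,-0.49,-0.5,0,0,0,0.25],
    [0.1,-0.61,-0.5,0,0,0,0.25],
    [0.12,-0.73,-0.5,0,0,0,0.25],
  ],
)

```text
time_s: 12.22
position: [0.4701, -0.0948, 0.1786]
tcp_rot: [[0.999, 0.036, 0.001], [0.036, -0.999, -0.0], [0.001, 0.0, -1.0]]
force: [-0.2, -0.8, -1.4]
opening: 0.293
grasp_force: 30.0
```

move_arm(
  increments=[
    [0.03,-0.12,0,0,0,0,0.25],
    [0.05,-0.2,0,0,0,0,0.25],
    [0.063,-0.25,0,0,0,0,0.25],
    [0.063,-0.27,0,0,0,0,0.25],
    [0.063,-0.273,0,0,0,0,0.25],
    [0.063,-0.273,0,0,0,0,0.25],
    [0.063,-0.273,0,0,0,0,0.25],
    [0.063,-0.273,0,0,0,0,0.25],
  ],
)

```text
time_s: 12.88
position: [0.4862, -0.015, 0.1781]
tcp_rot: [[0.999, 0.035, 0.0], [0.035, -0.999, -0.0], [-0.0, 0.0, -1.0]]
force: [0.7, -0.1, -0.4]
opening: 0.29
grasp_force: 30.0
```

```bash
python3 -c "
from m import *
c=cell(-.0295,0);print(inc([c[0]+.001,c[1],.0335],YAW)); print(inc([c[0]+.001,c[1],.0335],YAW))
print(bot.read_state()['position'],lamps(cap('top')))"
```

```text
[0.0017, -0.0028, 0.4821, 0.0001, 0.0, -0.0004]
[0.0017, -0.0028, 0.4821, 0.0001, 0.0, -0.0004]
[ 0.48621363 -0.01498483  0.17814502] [([0.5839, -0.299], 80), ([0.5298, 0.3328], 80), ([0.4966, 0.4096], 72), ([0.436, 0.3171], 79)]
```

move_arm(
  increments=[
    [0.002,-0.003,0.1,0,0,0,0.25],
    [0.002,-0.003,0.2,0,0,0,0.25],
    [0.002,-0.003,0.3,0,0,0,0.25],
    [0.002,-0.003,0.38,0,0,0,0.25],
    [0.002,-0.003,0.43,0,0,0,0.25],
    [0.002,-0.003,0.455,0,0,0,0.25],
    [0.002,-0.003,0.47,0,0,0,0.25],
    [0.002,-0.003,0.48,0,0,0,0.25],
    [0.002,-0.003,0.482,0,0,0,0.25],
    [0.002,-0.003,0.484,0,0,0,0.25],
  ],
)

```text
time_s: 13.77
position: [0.4876, -0.0132, 0.0337]
tcp_rot: [[0.999, 0.036, 0.002], [0.036, -0.999, -0.0], [0.002, 0.001, -1.0]]
force: [0.7, 0.5, -1.6]
opening: 0.289
grasp_force: 30.0
```

move_arm(
  increments=[
    [0,0,0,0,0,0,0.25],
    [0,0,0,0,0,0,0.5],
    [0,0,0,0,0,0,0.5],
    [0,0,0,0,0,0,0.5],
    [0,0,0,0,0,0,0.5],
    [0,0,-0.1,0,0,0,0.5],
    [0,0,-0.23,0,0,0,0.5],
    [0,0,-0.36,0,0,0,0.5],
    [0,0,-0.48,0,0,0,0.5],
    [0,0,-0.48,0,0,0,0.5],
  ],
)

```text
time_s: 14.6
position: [0.4915, -0.0138, 0.1834]
tcp_rot: [[0.999, 0.037, 0.014], [0.037, -0.999, -0.004], [0.014, 0.004, -1.0]]
force: [0.2, -0.2, 0.4]
opening: 0.504
grasp_force: 0.0
```

```bash
python3 -c "
from m import *
print(bot.read_state()['position'],lamps(cap('top')))
print(inc([.584,-.2988,.11],YAW))"
```

```text
[ 0.49148613 -0.01382517  0.18338764] [([0.5839, -0.299], 80), ([0.53, 0.3327], 79), ([0.4967, 0.4094], 71), ([0.4358, 0.3171], 78)]
[0.2766, 0.9613, 0.2411, 0.0009, -0.003, 0.0003]
```

move_arm(
  increments=[
    [0.03,0.13,0,0,0,0,0.6],
    [0.06,0.26,0,0,0,0,0.6],
    [0.09,0.39,0,0,0,0,0.6],
    [0.13,0.52,0,0,0,0,0.6],
    [0.18,0.65,0,0,0,0,0.6],
    [0.23,0.78,0.03,0,0,0,0.6],
    [0.28,0.88,0.1,0,0,0,0.6],
    [0.29,0.94,0.18,0,0,0,0.6],
    [0.29,0.96,0.225,0,0,0,0.6],
    [0.29,0.96,0.225,0,0,0,0.6],
  ],
)

```text
time_s: 15.48
position: [0.5808, -0.2966, 0.1038]
tcp_rot: [[0.999, 0.035, -0.009], [0.035, -0.999, 0.006], [-0.008, -0.007, -1.0]]
force: [-0.8, 0.9, -0.4]
opening: 0.603
grasp_force: 0.0
```

move_arm(
  increments=[
    [0,0,0,0,0,0,0.6],
    [0,0,0,0,0,0,0.6],
    [0,0,0,0,0,0,0.6],
  ],
)

```text
time_s: 15.73
position: [0.5847, -0.2961, 0.1109]
tcp_rot: [[0.999, 0.038, 0.001], [0.038, -0.999, -0.001], [0.001, 0.001, -1.0]]
force: [0.2, -0.9, -0.7]
opening: 0.6
grasp_force: 0.0
```

```bash
python3 -c "
from m import *
print(bot.read_state()['position'],lamps(cap('top')))
print(inc([.584,-.2988,.0275],YAW),bot.read_state()['position'])"
```

```text
[ 0.58468354 -0.2960985   0.11085353] [([0.6481, -0.4678], 43), ([0.5287, 0.3327], 90), ([0.4964, 0.4096], 74), ([0.4356, 0.3172], 82), ([0.3732, -0.2034], 56)]
[-0.0037, 0.0078, 0.2786, 0.0003, -0.0005, 0.0007] [ 0.58487568 -0.296335    0.11108438]
```

move_arm(
  increments=[
    [-0.003,0.008,0.08,0,0,0,0.6],
    [-0.003,0.008,0.16,0,0,0,0.6],
    [-0.003,0.008,0.24,0,0,0,0.6],
    [-0.003,0.008,0.278,0,0,0,0.6],
    [-0.003,0.008,0.278,0,0,0,0.6],
    [-0.003,0.008,0.278,0,0,0,0.25],
    [-0.003,0.008,0.278,0,0,0,0.25],
    [-0.003,0.008,0.278,0,0,0,0.25],
    [-0.003,0.008,0.278,0,0,0,0.25],
    [-0.003,0.008,0.278,0,0,0,0.25],
  ],
)

```text
time_s: 16.62
position: [0.5841, -0.3003, 0.0272]
tcp_rot: [[0.999, 0.037, 0.002], [0.037, -0.999, -0.001], [0.002, 0.001, -1.0]]
force: [0.6, 0.3, 0.3]
opening: 0.316
grasp_force: 0.2
```

move_arm(
  increments=[
    [-0.003,0,0,0,0,0,0.25],
    [-0.003,0,0,0,0,0,0.25],
  ],
)

```text
time_s: 16.78
position: [0.5838, -0.3005, 0.0272]
tcp_rot: [[0.999, 0.036, 0.003], [0.036, -0.999, -0.001], [0.003, 0.001, -1.0]]
force: [1.7, 0.3, 3.5]
opening: 0.292
grasp_force: 30.0
```

```bash
python3 -c "
from m import *
s=bot.read_state();print(s['position'],s['opening'],s['grasp_force'])
print(inc(cell(.0295,-.059)+[.18],YAW))"
```

```text
[ 0.58380755 -0.30047058  0.0271508 ] 0.2924703507542408 30.001887381076813
[-0.0941, -0.768, -0.5109, 0.0005, -0.0009, 0.0001]
```

move_arm(
  increments=[
    [0,0,-0.1,0,0,0,0.25],
    [-0.01,0,-0.2,0,0,0,0.25],
    [-0.03,0,-0.33,0,0,0,0.25],
    [-0.06,-0.03,-0.45,0,0,0,0.25],
    [-0.09,-0.12,-0.51,0,0,0,0.25],
    [-0.094,-0.25,-0.51,0,0,0,0.25],
    [-0.094,-0.37,-0.51,0,0,0,0.25],
    [-0.094,-0.49,-0.51,0,0,0,0.25],
    [-0.094,-0.61,-0.51,0,0,0,0.25],
    [-0.094,-0.7,-0.51,0,0,0,0.25],
  ],
)

```text
time_s: 17.62
position: [0.5452, -0.0883, 0.1788]
tcp_rot: [[0.999, 0.037, -0.002], [0.037, -0.999, 0.001], [-0.002, -0.001, -1.0]]
force: [-1.1, -0.7, -0.8]
opening: 0.293
grasp_force: 30.0
```

move_arm(
  increments=[
    [0,-0.05,0,0,0,0,0.25],
    [0,-0.066,0,0,0,0,0.25],
    [0,-0.068,0,0,0,0,0.25],
    [0,-0.068,0,0,0,0,0.25],
    [0,-0.068,0,0,0,0,0.25],
    [0,-0.068,0,0,0,0,0.25],
  ],
)

```text
time_s: 18.12
position: [0.5462, -0.0722, 0.179]
tcp_rot: [[0.999, 0.035, 0.0], [0.035, -0.999, -0.0], [0.0, 0.0, -1.0]]
force: [-0.2, 0.2, -0.4]
opening: 0.292
grasp_force: 30.0
```

```bash
python3 -c "
from m import *
print(inc(cell(.0295,-.059)+[.0310],YAW),bot.read_state()['position'])
cap('top'); print(inc(cell(.0295,-.059)+[.0310],YAW),bot.read_state()['position'],bot.read_state()['grasp_force'])"
```

```text
[0.002, -0.0038, 0.4932, 0.0001, -0.0001, -0.0003] [ 0.54623518 -0.07215255  0.17895112]
[0.0023, -0.0034, 0.493, 0.0001, -0.0, -0.0003] [ 0.54617283 -0.07204703  0.17891247] 29.999805986881256
```

move_arm(
  increments=[
    [0.002,-0.003,0.1,0,0,0,0.25],
    [0.002,-0.003,0.2,0,0,0,0.25],
    [0.002,-0.003,0.29,0,0,0,0.25],
    [0.002,-0.003,0.36,0,0,0,0.25],
    [0.002,-0.003,0.41,0,0,0,0.25],
    [0.002,-0.003,0.45,0,0,0,0.25],
    [0.002,-0.003,0.475,0,0,0,0.25],
    [0.002,-0.003,0.489,0,0,0,0.25],
    [0.002,-0.003,0.492,0,0,0,0.25],
    [0.002,-0.003,0.494,0,0,0,0.25],
  ],
)

```text
time_s: 19.0
position: [0.547, -0.0702, 0.0311]
tcp_rot: [[0.999, 0.036, 0.001], [0.036, -0.999, -0.0], [0.001, 0.0, -1.0]]
force: [-0.2, -0.2, -0.5]
opening: 0.299
grasp_force: 30.0
```

move_arm(
  increments=[
    [0,0,0,0,0,0,0.25],
    [0,0,0,0,0,0,0.5],
    [0,0,0,0,0,0,0.5],
    [0,0,0,0,0,0,0.5],
    [0,0,0,0,0,0,0.5],
    [0,0,-0.08,0,0,0,0.5],
    [0,0,-0.2,0,0,0,0.5],
    [0,0,-0.33,0,0,0,0.5],
    [0,0,-0.46,0,0,0,0.5],
    [0,0,-0.49,0,0,0,0.5],
  ],
)

```text
time_s: 19.83
position: [0.5503, -0.0708, 0.1841]
tcp_rot: [[0.999, 0.037, 0.011], [0.037, -0.999, -0.004], [0.011, 0.004, -1.0]]
force: [0.5, -0.5, 1.0]
opening: 0.499
grasp_force: 0.0
```

```bash
python3 -c "
from m import *
print(bot.read_state()['position'],lamps(cap('top')))"
```

```text
[ 0.55028652 -0.07082852  0.18413266] [([0.53, 0.3327], 79), ([0.4965, 0.4095], 72), ([0.4356, 0.3172], 82)]
```

move_arm(
  increments=[
    [0,-0.13,0,0,0,0,0.6],
    [0,-0.26,0,0,0,0,0.6],
    [0,-0.39,0,0,0,0,0.6],
    [0,-0.52,0,0,0,0,0.6],
    [0,-0.65,0,0,0,0,0.6],
    [0,-0.78,0,0,0,0,0.6],
    [0,-0.88,0,0,0,0,0.6],
    [0,-0.95,0,0,0,0,0.6],
  ],
)

```text
time_s: 20.55
position: [0.5343, 0.2179, 0.1761]
tcp_rot: [[0.999, 0.039, -0.003], [0.039, -0.999, 0.0], [-0.003, -0.0, -1.0]]
force: [-0.5, 0.3, 0.4]
opening: 0.6
grasp_force: 0.0
```

move_arm(
  increments=[
    [-0.008,-0.1,0,0,0,0,0.6],
    [-0.008,-0.2,0.05,0,0,0,0.6],
    [-0.008,-0.3,0.13,0,0,0,0.6],
    [-0.008,-0.37,0.2,0,0,0,0.6],
    [-0.008,-0.397,0.225,0,0,0,0.6],
    [-0.008,-0.397,0.225,0,0,0,0.6],
    [-0.008,-0.397,0.225,0,0,0,0.6],
    [-0.008,-0.397,0.225,0,0,0,0.6],
  ],
)

```text
time_s: 21.22
position: [0.53, 0.3328, 0.1109]
tcp_rot: [[0.999, 0.036, 0.001], [0.036, -0.999, -0.0], [0.001, 0.0, -1.0]]
force: [-0.2, 0.2, -0.3]
opening: 0.602
grasp_force: 0.0
```

```bash
python3 -c "
from m import *
print(lamps(cap('top'))); s=bot.read_state();print(s['position'],s['qvel'].round(1))
print(inc([.530,.3324,.0272],YAW))"
```

```text
[([0.5467, -0.0704], 82), ([0.545, -0.0116], 83), ([0.4861, -0.0132], 88), ([0.4363, 0.3169], 64)]
[0.53032278 0.3327467  0.1113613 ] [-0.2 -0.5 -0.2  0.1  0.   0.1]
[-0.0015, 0.0011, 0.2805, -0.0, -0.0005, -0.0003]
```

All three placed lamps are within 1 mm of their cell centres. Next is lamp E.

move_arm(
  increments=[
    [-0.001,0.001,0.08,0,0,0,0.6],
    [-0.001,0.001,0.16,0,0,0,0.6],
    [-0.001,0.001,0.24,0,0,0,0.6],
    [-0.001,0.001,0.28,0,0,0,0.6],
    [-0.001,0.001,0.28,0,0,0,0.6],
    [-0.001,0.001,0.28,0,0,0,0.25],
    [-0.001,0.001,0.28,0,0,0,0.25],
    [-0.001,0.001,0.28,0,0,0,0.25],
    [-0.001,0.001,0.28,0,0,0,0.25],
    [-0.001,0.001,0.28,0,0,0,0.25],
  ],
)

```text
time_s: 22.1
position: [0.5297, 0.3339, 0.0275]
tcp_rot: [[0.999, 0.037, 0.002], [0.037, -0.999, 0.001], [0.002, -0.001, -1.0]]
force: [0.0, 0.6, 0.7]
opening: 0.31
grasp_force: 0.1
```

move_arm(
  increments=[
    [0,0,0,0,0,0,0.25],
    [0,0,0,0,0,0,0.25],
  ],
)

```text
time_s: 22.27
position: [0.5297, 0.3338, 0.0274]
tcp_rot: [[0.999, 0.037, 0.002], [0.037, -0.999, 0.001], [0.002, -0.0, -1.0]]
force: [-0.4, -0.4, 6.6]
opening: 0.295
grasp_force: 30.0
```

```bash
python3 -c "
from m import *
s=bot.read_state();print(s['position'],s['opening'],s['grasp_force'])
print(inc(cell(.0295,.059)+[.18],YAW))"
```

```text
[0.52969288 0.33384883 0.02738952] 0.29516633263457714 30.001108646392822
[0.0085, 0.957, -0.5091, -0.0001, -0.0005, 0.0003]
```

move_arm(
  increments=[
    [0,0,-0.1,0,0,0,0.25],
    [0,0,-0.2,0,0,0,0.25],
    [0,0,-0.33,0,0,0,0.25],
    [0,0.03,-0.45,0,0,0,0.25],
    [0,0.12,-0.508,0,0,0,0.25],
    [0.008,0.25,-0.508,0,0,0,0.25],
    [0.008,0.37,-0.508,0,0,0,0.25],
    [0.008,0.49,-0.508,0,0,0,0.25],
    [0.008,0.61,-0.508,0,0,0,0.25],
    [0.008,0.73,-0.508,0,0,0,0.25],
  ],
)

```text
time_s: 23.1
position: [0.5389, 0.1134, 0.1786]
tcp_rot: [[0.999, 0.037, -0.0], [0.037, -0.999, 0.0], [-0.0, -0.0, -1.0]]
force: [0.9, -0.2, -0.2]
opening: 0.291
grasp_force: 30.0
```

move_arm(
  increments=[
    [0,0.12,0,0,0,0,0.25],
    [0,0.19,0,0,0,0,0.25],
    [0,0.222,0,0,0,0,0.25],
    [0,0.227,0,0,0,0,0.25],
    [0,0.227,0,0,0,0,0.25],
    [0,0.227,0,0,0,0,0.25],
    [0,0.227,0,0,0,0,0.25],
  ],
)

```text
time_s: 23.68
position: [0.5417, 0.0484, 0.1786]
tcp_rot: [[0.999, 0.039, -0.0], [0.039, -0.999, 0.0], [-0.0, -0.0, -1.0]]
force: [0.3, 0.9, -0.7]
opening: 0.295
grasp_force: 30.0
```

```bash
python3 -c "
from m import *
print(inc(cell(.0295,.059)+[.0312],YAW),bot.read_state()['position'])
cap('top'); print(inc(cell(.0295,.059)+[.0312],YAW),bot.read_state()['grasp_force'])"
```

```text
[0.0028, 0.0051, 0.4915, -0.0002, 0.0001, 0.0008] [0.54171954 0.04838104 0.17864423]
[0.0027, 0.0049, 0.4914, -0.0001, 0.0001, 0.0009] 29.999932050704956
```

move_arm(
  increments=[
    [0.003,0.004,0.1,0,0,0,0.25],
    [0.003,0.004,0.2,0,0,0,0.25],
    [0.003,0.004,0.29,0,0,0,0.25],
    [0.003,0.004,0.36,0,0,0,0.25],
    [0.003,0.004,0.41,0,0,0,0.25],
    [0.003,0.004,0.45,0,0,0,0.25],
    [0.003,0.004,0.475,0,0,0,0.25],
    [0.003,0.004,0.488,0,0,0,0.25],
    [0.003,0.004,0.491,0,0,0,0.25],
    [0.003,0.004,0.493,0,0,0,0.25],
  ],
)

```text
time_s: 24.57
position: [0.5434, 0.046, 0.0312]
tcp_rot: [[0.999, 0.037, 0.001], [0.037, -0.999, -0.0], [0.001, 0.0, -1.0]]
force: [-0.4, 0.6, -0.6]
opening: 0.296
grasp_force: 30.0
```

move_arm(
  increments=[
    [0,0,0,0,0,0,0.25],
    [0,0,0,0,0,0,0.5],
    [0,0,0,0,0,0,0.5],
    [0,0,0,0,0,0,0.5],
    [0,0,0,0,0,0,0.5],
    [0,0,-0.08,0,0,0,0.5],
    [0,0,-0.2,0,0,0,0.5],
    [0,0,-0.33,0,0,0,0.5],
    [0,0,-0.46,0,0,0,0.5],
    [0,0,-0.49,0,0,0,0.5],
  ],
)

```text
time_s: 25.4
position: [0.5468, 0.0453, 0.184]
tcp_rot: [[0.999, 0.037, 0.012], [0.037, -0.999, -0.001], [0.012, 0.002, -1.0]]
force: [0.6, -0.7, 0.9]
opening: 0.499
grasp_force: 0.0
```

```bash
python3 -c "
from m import *
print(bot.read_state()['position'],lamps(cap('top')))"
```

```text
[0.54677997 0.0452686  0.18404091] [([0.5465, -0.0714], 76), ([0.4965, 0.4095], 72), ([0.4864, -0.0131], 86), ([0.436, 0.317], 80), ([0.3909, 0.2582], 70)]
```

move_arm(
  increments=[
    [-0.04,-0.12,0,0,0,0,0.6],
    [-0.08,-0.24,0,0,0,0,0.6],
    [-0.12,-0.36,0,0,0,0,0.6],
    [-0.16,-0.48,0,0,0,0,0.6],
    [-0.2,-0.6,0,0,0,0,0.6],
    [-0.25,-0.72,0.05,0,0,0,0.6],
    [-0.29,-0.82,0.13,0,0,0,0.6],
    [-0.32,-0.89,0.2,0,0,0,0.6],
    [-0.324,-0.914,0.225,0,0,0,0.6],
    [-0.324,-0.914,0.225,0,0,0,0.6],
  ],
)

```text
time_s: 26.28
position: [0.4327, 0.3165, 0.1073]
tcp_rot: [[0.999, 0.04, -0.006], [0.04, -0.999, -0.003], [-0.006, 0.003, -1.0]]
force: [1.2, -0.7, -0.7]
opening: 0.601
grasp_force: 0.0
```

move_arm(
  increments=[
    [0,0,0,0,0,0,0.6],
    [0,0,0,0,0,0,0.6],
    [0,0,0,0,0,0,0.6],
  ],
)

```text
time_s: 26.53
position: [0.4373, 0.3152, 0.1112]
tcp_rot: [[0.999, 0.035, 0.002], [0.035, -0.999, 0.001], [0.002, -0.001, -1.0]]
force: [0.5, 0.2, -0.9]
opening: 0.601
grasp_force: 0.0
```

```bash
python3 -c "
from m import *
print(lamps(cap('top'))); s=bot.read_state();print(s['position'],s['qvel'].round(1))
print(inc([.4358,.3168,.0275],YAW))"
```

```text
[([0.547, -0.0704], 80), ([0.545, -0.0116], 83), ([0.5444, 0.0456], 80), ([0.4862, -0.0133], 87)]
[0.43727467 0.31522749 0.11132469] [ 0.2 -0.2  0.2  0.1 -0.   0.1]
[-0.0053, -0.0052, 0.2794, -0.0002, -0.0007, -0.0005]
```

move_arm(
  increments=[
    [-0.004,-0.005,0.08,0,0,0,0.6],
    [-0.004,-0.005,0.16,0,0,0,0.6],
    [-0.004,-0.005,0.24,0,0,0,0.6],
    [-0.004,-0.005,0.279,0,0,0,0.6],
    [-0.004,-0.005,0.279,0,0,0,0.6],
    [-0.004,-0.005,0.279,0,0,0,0.25],
    [-0.004,-0.005,0.279,0,0,0,0.25],
    [-0.004,-0.005,0.279,0,0,0,0.25],
    [-0.004,-0.005,0.279,0,0,0,0.25],
    [-0.004,-0.005,0.279,0,0,0,0.25],
  ],
)

```text
time_s: 27.42
position: [0.4351, 0.3178, 0.0276]
tcp_rot: [[0.999, 0.037, 0.002], [0.037, -0.999, 0.001], [0.002, -0.001, -1.0]]
force: [-0.2, -0.7, 0.1]
opening: 0.312
grasp_force: 0.3
```

move_arm(
  increments=[
    [0,0,0,0,0,0,0.25],
    [0,0,0,0,0,0,0.25],
  ],
)

```text
time_s: 27.58
position: [0.4351, 0.3178, 0.0275]
tcp_rot: [[0.999, 0.037, 0.002], [0.037, -0.999, 0.001], [0.002, -0.0, -1.0]]
force: [-0.2, -0.5, 6.1]
opening: 0.293
grasp_force: 30.0
```

```bash
python3 -c "
from m import *
s=bot.read_state();print(s['position'],s['opening'],s['grasp_force'])
print(inc(cell(-.0295,.059)+[.18],YAW))"
```

```text
[0.43506787 0.31778531 0.0275074 ] 0.2932221572560437 30.001527070999146
[0.1288, 0.9149, -0.5085, -0.0002, -0.0005, 0.0003]
```

move_arm(
  increments=[
    [0,0,-0.1,0,0,0,0.25],
    [0,0,-0.2,0,0,0,0.25],
    [0,0,-0.33,0,0,0,0.25],
    [0,0.03,-0.45,0,0,0,0.25],
    [0.02,0.12,-0.508,0,0,0,0.25],
    [0.05,0.25,-0.508,0,0,0,0.25],
    [0.07,0.37,-0.508,0,0,0,0.25],
    [0.09,0.49,-0.508,0,0,0,0.25],
    [0.11,0.61,-0.508,0,0,0,0.25],
    [0.129,0.73,-0.508,0,0,0,0.25],
  ],
)

```text
time_s: 28.42
position: [0.4809, 0.0986, 0.179]
tcp_rot: [[0.999, 0.037, -0.0], [0.037, -0.999, 0.0], [-0.0, -0.0, -1.0]]
force: [0.0, 0.3, -1.0]
opening: 0.294
grasp_force: 30.0
```

move_arm(
  increments=[
    [0,0.1,0,0,0,0,0.25],
    [0,0.16,0,0,0,0,0.25],
    [0,0.183,0,0,0,0,0.25],
    [0,0.185,0,0,0,0,0.25],
    [0,0.185,0,0,0,0,0.25],
    [0,0.185,0,0,0,0,0.25],
    [0,0.185,0,0,0,0,0.25],
  ],
)

```text
time_s: 29.0
position: [0.4829, 0.046, 0.179]
tcp_rot: [[0.999, 0.039, -0.0], [0.039, -0.999, 0.0], [-0.0, -0.0, -1.0]]
force: [0.1, -0.2, 0.2]
opening: 0.293
grasp_force: 30.0
```

```bash
python3 -c "
from m import *
cap('top'); c=cell(-.0295,.059); print(inc([c[0]-.0005,c[1]+.0005,.0313],YAW),bot.read_state()['grasp_force'],bot.read_state()['position'])"
```

```text
[0.0004, 0.0021, 0.4923, -0.0001, 0.0001, 0.0009] 29.99965935945511 [0.48295376 0.04593698 0.17898642]
```

move_arm(
  increments=[
    [0,0,0.1,0,0,0,0.25],
    [0,0,0.2,0,0,0,0.25],
    [0,0,0.29,0,0,0,0.25],
    [0,0,0.36,0,0,0,0.25],
    [0,0,0.41,0,0,0,0.25],
    [0,0,0.45,0,0,0,0.25],
    [0,0,0.475,0,0,0,0.25],
    [0,0,0.489,0,0,0,0.25],
    [0,0,0.492,0,0,0,0.25],
    [0,0,0.494,0,0,0,0.25],
  ],
)

```text
time_s: 29.88
position: [0.4836, 0.0449, 0.0311]
tcp_rot: [[0.999, 0.037, 0.001], [0.037, -0.999, -0.0], [0.001, 0.0, -1.0]]
force: [1.1, 1.1, 0.2]
opening: 0.293
grasp_force: 30.0
```

move_arm(
  increments=[
    [0,0,0,0,0,0,0.25],
    [0,0,0,0,0,0,0.5],
    [0,0,0,0,0,0,0.5],
    [0,0,0,0,0,0,0.5],
    [0,0,0,0,0,0,0.5],
    [0,0,-0.08,0,0,0,0.5],
    [0,0,-0.2,0,0,0,0.5],
    [0,0,-0.33,0,0,0,0.5],
    [0,0,-0.46,0,0,0,0.5],
    [0,0,-0.49,0,0,0,0.5],
  ],
)

```text
time_s: 30.72
position: [0.4867, 0.0443, 0.1834]
tcp_rot: [[0.999, 0.037, 0.011], [0.037, -0.999, -0.001], [0.011, 0.002, -1.0]]
force: [0.6, 0.8, -0.4]
opening: 0.499
grasp_force: 0.0
```

```bash
python3 -c "
from m import *
print(bot.read_state()['position'],lamps(cap('top')))"
```

```text
[0.48673237 0.04431525 0.18341209] [([0.5469, -0.0715], 74), ([0.4966, 0.4096], 72), ([0.3902, 0.2586], 76)]
```

move_arm(
  increments=[
    [0,-0.13,0,0,0,0,0.6],
    [0,-0.26,0,0,0,0,0.6],
    [0.02,-0.39,0,0,0,0,0.6],
    [0.04,-0.52,0,0,0,0,0.6],
    [0.06,-0.65,0,0,0,0,0.6],
    [0.08,-0.76,0,0,0,0,0.6],
    [0.089,-0.85,0,0,0,0,0.6],
  ],
)

```text
time_s: 31.35
position: [0.4999, 0.3029, 0.176]
tcp_rot: [[0.999, 0.038, -0.002], [0.038, -0.999, -0.0], [-0.002, 0.0, -1.0]]
force: [-0.6, -0.8, 1.0]
opening: 0.601
grasp_force: 0.0
```

move_arm(
  increments=[
    [0,-0.09,0,0,0,0,0.6],
    [0,-0.18,0.05,0,0,0,0.6],
    [0,-0.26,0.1,0,0,0,0.6],
    [0,-0.32,0.16,0,0,0,0.6],
    [0,-0.355,0.2,0,0,0,0.6],
    [0,-0.362,0.22,0,0,0,0.6],
    [0,-0.362,0.22,0,0,0,0.6],
    [0,-0.362,0.22,0,0,0,0.6],
    [0,-0.362,0.22,0,0,0,0.6],
  ],
)

```text
time_s: 32.1
position: [0.4972, 0.408, 0.1124]
tcp_rot: [[0.999, 0.035, 0.001], [0.035, -0.999, 0.0], [0.001, -0.0, -1.0]]
force: [-0.7, -0.6, 0.5]
opening: 0.599
grasp_force: 0.0
```

```bash
python3 -c "
from m import *
print(lamps(cap('top'))); s=bot.read_state();print(s['position'],s['qvel'].round(1))
print(inc([.4966,.4092,.0275],YAW))"
```

```text
[([0.547, -0.0704], 80), ([0.5448, -0.0117], 82), ([0.5444, 0.0456], 80), ([0.4865, -0.013], 82), ([0.4841, 0.0448], 84)]
[0.49747161 0.40811731 0.1127948 ] [ 0.1 -0.4 -0.1  0.1  0.   0.1]
[-0.0032, -0.0036, 0.2843, -0.0001, -0.0004, -0.0002]
```

move_arm(
  increments=[
    [-0.002,-0.003,0.08,0,0,0,0.6],
    [-0.002,-0.003,0.16,0,0,0,0.6],
    [-0.002,-0.003,0.24,0,0,0,0.6],
    [-0.002,-0.003,0.283,0,0,0,0.6],
    [-0.002,-0.003,0.283,0,0,0,0.6],
    [-0.002,-0.003,0.283,0,0,0,0.25],
    [-0.002,-0.003,0.283,0,0,0,0.25],
    [-0.002,-0.003,0.283,0,0,0,0.25],
    [-0.002,-0.003,0.283,0,0,0,0.25],
    [-0.002,-0.003,0.283,0,0,0,0.25],
  ],
)

```text
time_s: 32.98
position: [0.4966, 0.4103, 0.0282]
tcp_rot: [[0.999, 0.037, 0.002], [0.037, -0.999, 0.001], [0.002, -0.001, -1.0]]
force: [0.5, -0.1, 0.5]
opening: 0.308
grasp_force: 0.0
```

move_arm(
  increments=[
    [0,0,0,0,0,0,0.25],
    [0,0,0,0,0,0,0.25],
  ],
)

```text
time_s: 33.15
position: [0.4966, 0.4102, 0.028]
tcp_rot: [[0.999, 0.037, 0.002], [0.037, -0.999, 0.001], [0.002, -0.001, -1.0]]
force: [-0.4, -1.1, 5.7]
opening: 0.292
grasp_force: 30.0
```

```bash
python3 -c "
from m import *
s=bot.read_state();print(s['position'],s['opening'],s['grasp_force'])
print(inc(cell(-.0295,-.059)+[.18],YAW))"
```

```text
[0.49656007 0.41020657 0.0280214 ] 0.29175006852716123 30.00123381614685
[-0.0876, 1.6087, -0.5079, -0.0002, -0.0005, 0.0003]
```

move_arm(
  increments=[
    [0,0,-0.1,0,0,0,0.25],
    [0,0,-0.2,0,0,0,0.25],
    [0,0,-0.33,0,0,0,0.25],
    [0,0.03,-0.45,0,0,0,0.25],
    [0,0.12,-0.508,0,0,0,0.25],
    [-0.02,0.25,-0.508,0,0,0,0.25],
    [-0.04,0.37,-0.508,0,0,0,0.25],
    [-0.06,0.49,-0.508,0,0,0,0.25],
    [-0.08,0.61,-0.508,0,0,0,0.25],
    [-0.088,0.73,-0.508,0,0,0,0.25],
  ],
)

```text
time_s: 33.98
position: [0.4759, 0.1886, 0.1793]
tcp_rot: [[0.999, 0.038, -0.001], [0.038, -0.999, -0.0], [-0.001, 0.0, -1.0]]
force: [-0.6, -0.7, -1.0]
opening: 0.299
grasp_force: 30.0
```

move_arm(
  increments=[
    [0,0.12,0,0,0,0,0.25],
    [0,0.24,0,0,0,0,0.25],
    [0,0.36,0,0,0,0,0.25],
    [0,0.48,0,0,0,0,0.25],
    [0,0.6,0,0,0,0,0.25],
    [0,0.72,0,0,0,0,0.25],
    [0,0.81,0,0,0,0,0.25],
    [0,0.86,0,0,0,0,0.25],
    [0,0.878,0,0,0,0,0.25],
    [0,0.879,0,0,0,0,0.25],
  ],
)

```text
time_s: 34.82
position: [0.4873, -0.0745, 0.1792]
tcp_rot: [[0.999, 0.034, -0.0], [0.034, -0.999, 0.0], [-0.0, -0.0, -1.0]]
force: [-0.0, 0.3, 0.4]
opening: 0.293
grasp_force: 30.0
```

move_arm(
  increments=[
    [0,0,0,0,0,0,0.25],
    [0,0,0,0,0,0,0.25],
    [0,0,0,0,0,0,0.25],
    [0,0,0,0,0,0,0.25],
  ],
)

```text
time_s: 35.15
position: [0.4871, -0.0723, 0.1793]
tcp_rot: [[0.999, 0.039, -0.0], [0.039, -0.999, 0.0], [-0.0, -0.0, -1.0]]
force: [-0.9, 0.3, -1.0]
opening: 0.291
grasp_force: 30.0
```

```bash
python3 -c "
from m import *
cap('top'); print(inc(cell(-.0295,-.059)+[.0318],YAW),bot.read_state()['grasp_force'],bot.read_state()['position'])"
```

```text
[0.0021, 0.0025, 0.4918, -0.0001, 0.0, 0.0007] 29.99978631734848 [ 0.48718165 -0.07245829  0.17933531]
```

move_arm(
  increments=[
    [0.001,0.002,0.1,0,0,0,0.25],
    [0.001,0.002,0.2,0,0,0,0.25],
    [0.001,0.002,0.29,0,0,0,0.25],
    [0.001,0.002,0.36,0,0,0,0.25],
    [0.001,0.002,0.41,0,0,0,0.25],
    [0.001,0.002,0.45,0,0,0,0.25],
    [0.001,0.002,0.475,0,0,0,0.25],
    [0.001,0.002,0.489,0,0,0,0.25],
    [0.001,0.002,0.491,0,0,0,0.25],
    [0.001,0.002,0.493,0,0,0,0.25],
  ],
)

```text
time_s: 36.03
position: [0.488, -0.074, 0.0317]
tcp_rot: [[0.999, 0.037, 0.001], [0.037, -0.999, -0.0], [0.001, 0.0, -1.0]]
force: [-0.4, -0.6, -0.7]
opening: 0.294
grasp_force: 30.0
```

move_arm(
  increments=[
    [0,0,0,0,0,0,0.25],
    [0,0,0,0,0,0,0.5],
    [0,0,0,0,0,0,0.5],
    [0,0,0,0,0,0,0.5],
    [0,0,0,0,0,0,0.5],
    [0,0,-0.08,0,0,0,0.5],
    [0,0,-0.2,0,0,0,0.5],
    [0,0,-0.33,0,0,0,0.5],
    [0,0,-0.46,0,0,0,0.5],
    [0,0,-0.49,0,0,0,0.5],
  ],
)

```text
time_s: 36.87
position: [0.4909, -0.0753, 0.1841]
tcp_rot: [[0.999, 0.037, 0.011], [0.037, -0.999, -0.004], [0.01, 0.004, -1.0]]
force: [0.2, -0.3, -0.4]
opening: 0.497
grasp_force: 0.0
```

move_arm(
  increments=[
    [0,0.13,0,0,0,0,0],
    [0,0.26,0,0,0,0,0],
    [0,0.39,0,0,0,0,0],
    [0,0.52,0,0,0,0,0],
    [0,0.63,0,0,0,0,0],
    [0,0.67,0,0,0,0,0],
    [0,0.67,0,0,0,0,0],
    [0,0.67,0,0,0,0,0],
    [0,0.67,0,0,0,0,0],
  ],
)

```text
time_s: 37.62
position: [0.4941, -0.2727, 0.1779]
tcp_rot: [[0.999, 0.037, -0.002], [0.037, -0.999, 0.002], [-0.002, -0.002, -1.0]]
force: [-0.1, 0.4, 0.0]
opening: 0.01
grasp_force: 0.0
```

```bash
python3 -c "
from m import *
c=cap('top');print(lamps(c)); s=bot.read_state();print(s['position'],s['opening'])
cv2.imwrite('pics/top9.png',cv2.resize(c['image'][150:275,225:365],None,fx=4.5,fy=4.5,interpolation=cv2.INTER_CUBIC))"
```

```text
[([0.5644, -0.4242], 43), ([0.5476, -0.07], 72), ([0.535, -0.4573], 46), ([0.5447, -0.0114], 74), ([0.5444, 0.0452], 71), ([0.4865, -0.0744], 90), ([0.4851, -0.0142], 95), ([0.4841, 0.044], 72)]
[ 0.49432024 -0.27256097  0.17801657] 0.0054989446212948675
```

View pics/top9.png

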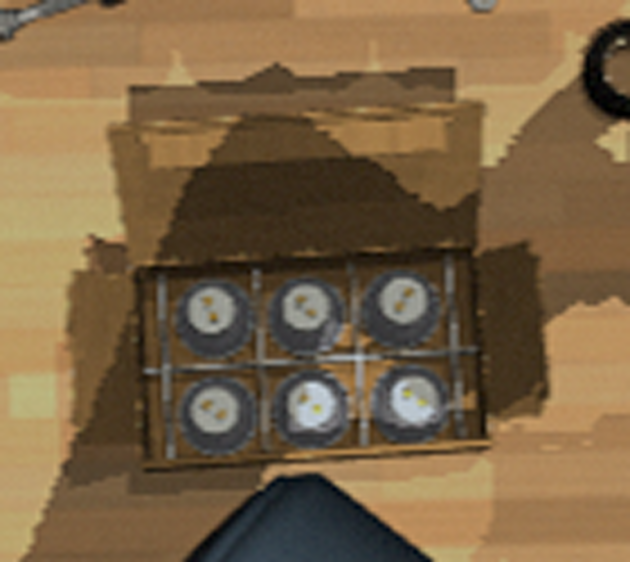

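All six lamps stand centred in their cells: crop (213,315), (305,308), (402,298), (218,412), (312,405) and (410,402). Now the right flap, with the gripper closed.

move_arm(
  increments=[
    [0.1,-0.08,0,0,0,0,0],
    [0.1,-0.16,0.06,0,0,0,0],
    [0.1,-0.195,0.16,0,0,0,0],
    [0.1,-0.195,0.25,0,0,0,0],
    [0.1,-0.195,0.3,0,0,0,0],
    [0.1,-0.195,0.3,0,0,0,0],
    [0.1,-0.195,0.3,0,0,0,0],
    [0.1,-0.195,0.3,0,0,0,0],
  ],
)

```text
time_s: 38.33
position: [0.5235, -0.2149, 0.0895]
tcp_rot: [[0.999, 0.038, 0.001], [0.038, -0.999, -0.001], [0.001, 0.001, -1.0]]
force: [-0.3, -0.2, 0.0]
opening: 0.007
grasp_force: 0.0
```

move_arm(
  increments=[
    [0,-0.06,0,0,0,0,0],
    [0,-0.12,0,0,0,0,0],
    [0,-0.18,0,0,0,0,0],
    [0,-0.23,0,0,0,0,0],
    [0,-0.28,0,0,0,0,0],
    [0,-0.317,0,0,0,0,0],
    [0,-0.35,0.016,0,0,0,0],
    [0,-0.383,0.033,0,0,0,0],
    [0,-0.41,0.048,0,0,0,0],
    [0,-0.433,0.06,0,0,0,0],
  ],
)

```text
time_s: 39.17
position: [0.5176, -0.0847, 0.0696]
tcp_rot: [[0.999, 0.037, -0.001], [0.037, -0.999, 0.0], [-0.001, -0.0, -1.0]]
force: [-0.5, -0.7, 0.6]
opening: 0.008
grasp_force: 0.2
```

```bash
python3 -c "
from m import *
c=cap('top');s=bot.read_state();print(s['position'],s['force'])
for n in('top','scene'):
  cap(n); print(n,[(np.round(r['location']),round(r['conf'],2)) for r in nets.find_in(n,'flap_r_edge')[:3]])
print(inc(cell(0,-.06)+[.062],YAW))"
```

```text
[ 0.51674082 -0.08343287  0.0689795 ] [-0.52045291  0.85411544 -0.94723334]
top [(array([271., 199.]), 0.72)]
scene [(array([291., 183.]), 0.59), (array([315., 234.]), 0.55), (array([296., 223.]), 0.44)]
[-0.0008, -0.0422, 0.0272, -0.0, 0.0001, 0.0001]
```

move_arm(
  increments=[
    [0,-0.02,0.01,0,0,0,0],
    [0,-0.04,0.02,0,0,0,0],
    [0,-0.04,0.028,0,0,0,0],
    [0,-0.04,0.028,0,0,0,0],
    [0,-0.04,-0.04,0,0,0,0],
    [0,-0.04,-0.15,0,0,0,0],
    [0,-0.04,-0.26,0,0,0,0],
    [0,-0.04,-0.37,0,0,0,0],
    [0,-0.04,-0.37,0,0,0,0],
  ],
)

```text
time_s: 40.17
position: [0.5217, -0.075, 0.1874]
tcp_rot: [[0.999, 0.037, 0.012], [0.037, -0.999, -0.004], [0.012, 0.005, -1.0]]
force: [0.8, 0.4, 0.9]
opening: 0.007
grasp_force: 0.0
```

move_arm(
  increments=[
    [0,-0.13,0,0,0,0,0],
    [0,-0.26,0,0,0,0,0],
    [0,-0.39,0,0,0,0,0],
    [0,-0.52,0,0,0,0,0],
    [0,-0.65,0,0,0,0,0],
    [0,-0.78,0,0,0,0,0],
    [0,-0.867,0,0,0,0,0],
    [0,-0.867,0,0,0,0,0],
    [0,-0.867,0,0,0,0,0],
    [0,-0.867,0,0,0,0,0],
  ],
)

```text
time_s: 41.0
position: [0.5078, 0.1858, 0.181]
tcp_rot: [[0.999, 0.037, -0.001], [0.037, -0.999, -0.001], [-0.001, 0.001, -1.0]]
force: [0.5, -0.9, -0.6]
opening: 0.009
grasp_force: 0.0
```

```bash
python3 -c "
from m import *
c=cap('top','top10');print(lamps(c));s=bot.read_state();print(s['position'],s['force'])
print([(np.round(r['location']),round(r['conf'],2)) for r in nets.find_in('top','flap_r_edge')[:3]])
print(inc(cell(0,.20)+[.087],YAW))
h=c['image'][215:230,300:350:4].mean(0).round(); print(h.tolist())
print(cv2.imread('pics/top0.png')[215:230,300:350:4].mean(0).round().tolist())"
```

```text
[([0.545, -0.0116], 83), ([0.5445, 0.0453], 83), ([0.486, -0.0133], 90), ([0.484, 0.0447], 87)]
[0.50793302 0.18534001 0.18109306] [-0.73834853  0.34619248  0.50068852]
[]
[0.0003, -0.0061, 0.314, 0.0001, 0.0002, -0.0003]
[[92.0, 99.0, 107.0], [108.0, 122.0, 134.0], [81.0, 84.0, 88.0], [67.0, 112.0, 148.0], [64.0, 110.0, 146.0], [65.0, 111.0, 147.0], [63.0, 107.0, 143.0], [64.0, 110.0, 146.0], [69.0, 110.0, 143.0], [85.0, 129.0, 167.0], [84.0, 129.0, 168.0], [85.0, 130.0, 169.0], [88.0, 134.0, 171.0]]
[[66.0, 104.0, 134.0], [103.0, 117.0, 129.0], [62.0, 98.0, 127.0], [62.0, 98.0, 127.0], [65.0, 101.0, 130.0], [64.0, 100.0, 127.0], [50.0, 68.0, 83.0], [37.0, 62.0, 82.0], [38.0, 61.0, 80.0], [31.0, 55.0, 74.0], [31.0, 54.0, 73.0], [31.0, 54.0, 74.0], [47.0, 72.0, 96.0]]
```

The right flap now covers the two right-hand lamps. Next I'll mirror the move on the left flap.

move_arm(
  increments=[
    [0,-0.006,0.08,0,0,0,0],
    [0,-0.006,0.18,0,0,0,0],
    [0,-0.006,0.27,0,0,0,0],
    [0,-0.006,0.312,0,0,0,0],
    [0,-0.006,0.312,0,0,0,0],
    [0,-0.006,0.312,0,0,0,0],
  ],
)

```text
time_s: 41.6
position: [0.5079, 0.1869, 0.0873]
tcp_rot: [[0.999, 0.035, -0.002], [0.035, -0.999, -0.0], [-0.002, 0.0, -1.0]]
force: [-0.1, 0.4, 0.7]
opening: 0.002
grasp_force: 0.0
```

move_arm(
  increments=[
    [0,0.06,0,0,0,0,0],
    [0,0.12,0,0,0,0,0],
    [0,0.18,0,0,0,0,0],
    [0,0.23,0,0,0,0,0],
    [0,0.28,0,0,0,0,0],
    [0,0.317,0,0,0,0,0],
    [0,0.35,0.016,0,0,0,0],
    [0,0.383,0.033,0,0,0,0],
    [0,0.41,0.048,0,0,0,0],
    [0,0.433,0.06,0,0,0,0],
  ],
)

```text
time_s: 42.43
position: [0.5126, 0.0576, 0.0693]
tcp_rot: [[0.999, 0.036, -0.001], [0.036, -0.999, 0.0], [-0.0, -0.0, -1.0]]
force: [0.1, 0.9, -0.3]
opening: 0.004
grasp_force: 0.2
```

move_arm(
  increments=[
    [0,0.02,0.01,0,0,0,0],
    [0,0.034,0.018,0,0,0,0],
    [0,0.034,0.026,0,0,0,0],
    [0,0.034,0.026,0,0,0,0],
    [0,0.034,0.026,0,0,0,0],
  ],
)

```text
time_s: 42.85
position: [0.5129, 0.0484, 0.0618]
tcp_rot: [[0.999, 0.037, -0.001], [0.037, -0.999, 0.0], [-0.001, -0.0, -1.0]]
force: [-0.9, -0.2, 0.2]
opening: 0.007
grasp_force: 0.0
```

```bash
python3 -c "
from m import *
s=bot.read_state();print(s['position'],s['force'],inc(cell(0,.06)+[.062],YAW))"
```

```text
[0.51290688 0.04840205 0.0617659 ] [-0.90644419 -0.18639921  0.18187391] [0.0003, 0.005, -0.0008, -0.0001, 0.0002, 0.0003]
```

move_arm(
  increments=[
    [0,0,-0.07,0,0,0,0],
    [0,0,-0.2,0,0,0,0],
    [0,0.02,-0.33,0,0,0,0],
    [0,0.07,-0.46,0,0,0,0],
    [0.05,0.12,-0.55,0,0,0,0],
    [0.17,0.17,-0.55,0,0,0,0],
    [0.3,0.2,-0.55,0,0,0,0],
    [0.43,0.206,-0.55,0,0,0,0],
    [0.55,0.206,-0.55,0,0,0,0],
    [0.617,0.206,-0.55,0,0,0,0],
  ],
)

```text
time_s: 43.68
position: [0.704, -0.0067, 0.227]
tcp_rot: [[0.999, 0.037, 0.003], [0.037, -0.999, -0.0], [0.003, 0.0, -1.0]]
force: [1.0, -0.8, 0.7]
opening: 0.001
grasp_force: 0.0
```

move_arm(
  increments=[
    [0,0,0,0,0,0,0],
    [0,0,0,0,0,0,0],
    [0,0,0.1,0,0,0,0],
    [0,0,0.2,0,0,0,0],
    [0,0,0.28,0,0,0,0],
    [0,0,0.31,0,0,0,0],
    [0,0,0.31,0,0,0,0],
    [0,0,0.31,0,0,0,0],
    [0,0,0.31,0,0,0,0],
  ],
)

```text
time_s: 44.43
position: [0.7014, -0.0069, 0.1362]
tcp_rot: [[0.999, 0.037, 0.003], [0.037, -0.999, -0.001], [0.003, 0.001, -1.0]]
force: [0.4, 0.3, 0.2]
opening: 0.008
grasp_force: 0.0
```

```bash
cat > lid.py <<'E'
from m import *
c=cap('top','top11');print(lamps(c));s=bot.read_state();print(s['position'],s['force'])
p0=s['position']
for xf,tz in[(.12,.14),(.061,.142),(.0336,.147),(.003,.141),(-.026,.122),(-.043,.1),(-.049,.082)]:
    T=np.array(cell(xf+.0095,0)+[tz-.008]); print((xf,tz),inc(T,YAW))
print([(np.round(r['location']),round(r['conf'],2)) for r in nets.find_in('top','lid_edge')[:3]])
E
python3 lid.py
```

```text
[([0.3615, 0.017], 57)]
[ 0.70165363 -0.00700541  0.13651419] [-0.11493085 -0.67234717  0.46727847]
(0.12, 0.14) [-0.19, -0.0022, 0.0143, 0.0003, -0.0013, 0.0002]
(0.061, 0.142) [-0.3867, -0.0023, 0.0068, 0.0003, -0.0013, 0.0002]
(0.0336, 0.147) [-0.478, -0.0024, -0.0102, 0.0003, -0.0013, 0.0002]
(0.003, 0.141) [-0.5802, -0.0025, 0.0093, 0.0003, -0.0013, 0.0002]
(-0.026, 0.122) [-0.6772, -0.0026, 0.0723, 0.0003, -0.0013, 0.0002]
(-0.043, 0.1) [-0.7342, -0.0027, 0.1454, 0.0003, -0.0013, 0.0002]
(-0.049, 0.082) [-0.7544, -0.0028, 0.2053, 0.0003, -0.0013, 0.0002]
[(array([315., 190.]), 0.71)]
```

move_arm(
  increments=[
    [-0.1,-0.002,0.01,0,0,0,0],
    [-0.19,-0.002,0.014,0,0,0,0],
    [-0.26,-0.002,0.01,0,0,0,0],
    [-0.33,-0.002,0.007,0,0,0,0],
    [-0.387,-0.002,0.004,0,0,0,0],
    [-0.43,-0.002,-0.005,0,0,0,0],
    [-0.478,-0.002,-0.01,0,0,0,0],
    [-0.53,-0.002,0,0,0,0,0],
    [-0.58,-0.002,0.01,0,0,0,0],
    [-0.6,-0.002,0.02,0,0,0,0],
  ],
)

```text
time_s: 45.37
position: [0.5198, -0.0129, 0.1294]
tcp_rot: [[0.999, 0.037, 0.002], [0.037, -0.999, -0.001], [0.002, 0.001, -1.0]]
force: [1.6, 0.1, 0.1]
opening: 0.007
grasp_force: 0.4
```

```bash
cat > lid2.py <<'E'
from m import *
for n in('scene','top'): 
    cap(n,n+'12'); print(n,[(np.round(r['location']),round(r['conf'],2)) for r in nets.find_in(n,'lid_edge')[:3]])
s=bot.read_state();print(s['position'],s['force'])
for xf,tz in[(-.026,.122),(-.043,.1),(-.049,.082),(-.049,.075),(-.049,.070)]:
    T=np.array(cell(xf+.0095,0)+[tz-.008]); print((xf,tz),inc(T,YAW))
E
python3 lid2.py
```

```text
scene [(array([287., 210.]), 0.93)]
top [(array([301., 237.]), 0.42), (array([199., 175.]), 0.37)]
[ 0.52179488 -0.01308955  0.12876076] [-0.27189662 -0.43110474  1.01219678]
(-0.026, 0.122) [-0.0771, -0.0008, 0.049, 0.0002, -0.0007, 0.0002]
(-0.043, 0.1) [-0.134, -0.0009, 0.1222, 0.0002, -0.0007, 0.0002]
(-0.049, 0.082) [-0.1541, -0.0009, 0.1822, 0.0002, -0.0007, 0.0002]
(-0.049, 0.075) [-0.1542, -0.001, 0.2055, 0.0002, -0.0007, 0.0002]
(-0.049, 0.07) [-0.1542, -0.001, 0.2222, 0.0002, -0.0007, 0.0002]
```

move_arm(
  increments=[
    [-0.04,-0.001,0.02,0,0,0,0],
    [-0.077,-0.001,0.049,0,0,0,0],
    [-0.11,-0.001,0.085,0,0,0,0],
    [-0.134,-0.001,0.12,0,0,0,0],
    [-0.15,-0.001,0.15,0,0,0,0],
    [-0.162,-0.001,0.175,0,0,0,0],
    [-0.168,-0.001,0.185,0,0,0,0],
    [-0.168,-0.001,0.192,0,0,0,0],
    [-0.168,-0.001,0.192,0,0,0,0],
  ],
)

```text
time_s: 46.32
position: [0.4708, -0.0146, 0.0704]
tcp_rot: [[0.999, 0.037, 0.0], [0.037, -0.999, -0.0], [0.0, 0.0, -1.0]]
force: [-0.0, 0.4, -0.1]
opening: 0.006
grasp_force: 0.1
```

```bash
python3 lid2.py
```

```text
scene [(array([296., 225.]), 0.67)]
top [(array([300., 212.]), 0.58)]
[ 0.47069798 -0.01445129  0.07071665] [0.0095607  0.31807035 0.71784029]
(-0.026, 0.122) [0.0935, 0.0009, -0.1442, 0.0001, -0.0003, 0.0002]
(-0.043, 0.1) [0.0367, 0.0009, -0.0709, 0.0001, -0.0003, 0.0002]
(-0.049, 0.082) [0.0167, 0.0009, -0.0109, 0.0001, -0.0003, 0.0002]
(-0.049, 0.075) [0.0166, 0.0008, 0.0124, 0.0001, -0.0003, 0.0002]
(-0.049, 0.07) [0.0166, 0.0008, 0.0291, 0.0001, -0.0003, 0.0002]
```

move_arm(
  increments=[
    [0,0,0.006,0,0,0,0],
    [0,0,0.012,0,0,0,0],
    [0,0,0.018,0,0,0,0],
    [0,0,0.018,0,0,0,0],
  ],
)

```text
time_s: 46.85
position: [0.4704, -0.0145, 0.0656]
tcp_rot: [[0.999, 0.037, 0.001], [0.037, -0.999, -0.0], [0.001, 0.0, -1.0]]
force: [-0.4, -0.3, 6.0]
opening: 0.003
grasp_force: 2.7
```

move_arm(
  increments=[
    [0,0,0.005,0,0,0,0],
    [0,0,0.01,0,0,0,0],
    [0,0,0.01,0,0,0,0],
  ],
)

```text
time_s: 47.1
position: [0.4701, -0.0144, 0.0619]
tcp_rot: [[0.999, 0.037, 0.0], [0.037, -0.999, 0.0], [0.0, 0.0, -1.0]]
force: [0.2, -0.3, -0.1]
opening: 0.007
grasp_force: 0.1
```

```bash
python3 lid2.py|head -3
```

```text
scene [(array([296., 227.]), 0.76), (array([367., 225.]), 0.64)]
top [(array([301., 211.]), 0.72)]
[ 0.47009471 -0.01437359  0.06187239] [ 0.62126294 -1.23683663  0.15360502]
```

The force rose to 6 N and then fell to zero, which fits the ridge passing the rim. I'll press on in small steps until the lid seats.

move_arm(
  increments=[
    [0,0,0.004,0,0,0,0],
    [0,0,0.004,0,0,0,0],
  ],
)

```text
time_s: 47.47
position: [0.4701, -0.0144, 0.0607]
tcp_rot: [[0.999, 0.037, 0.0], [0.037, -0.999, 0.0], [0.0, -0.0, -1.0]]
force: [-0.6, -1.1, 0.4]
opening: 0.006
grasp_force: 0.3
```

move_arm(
  increments=[
    [0,0,0.004,0,0,0,0],
    [0,0,0.004,0,0,0,0],
  ],
)

```text
time_s: 47.63
position: [0.4702, -0.0144, 0.06]
tcp_rot: [[0.999, 0.037, 0.0], [0.037, -0.999, -0.0], [0.0, 0.0, -1.0]]
force: [-0.5, 0.0, 5.1]
opening: 0.006
grasp_force: 2.6
```

move_arm(
  increments=[
    [0,0,0.003,0,0,0,0],
    [0,0,0.003,0,0,0,0],
  ],
)

```text
time_s: 47.8
position: [0.4702, -0.0144, 0.0597]
tcp_rot: [[0.999, 0.037, 0.001], [0.037, -0.999, -0.0], [0.001, 0.0, -1.0]]
force: [-2.5, 0.1, 10.5]
opening: 0.011
grasp_force: 5.7
```

move_arm(
  increments=[
    [0,0,-0.05,0,0,0,0],
    [0,0,-0.16,0,0,0,0],
    [0,0.1,-0.28,0,0,0,0],
    [0,0.23,-0.4,0,0,0,0],
    [0,0.36,-0.45,0,0,0,0],
    [0,0.5,-0.45,0,0,0,0],
    [0,0.63,-0.45,0,0,0,0],
    [0,0.76,-0.45,0,0,0,0],
    [0,0.9,-0.45,0,0,0,0],
    [0,0.95,-0.45,0,0,0,0],
  ],
)

```text
time_s: 48.63
position: [0.4807, -0.304, 0.1939]
tcp_rot: [[0.999, 0.034, 0.002], [0.034, -0.999, -0.003], [0.002, 0.003, -1.0]]
force: [0.1, 0.5, 0.0]
opening: 0.008
grasp_force: 0.0
```

move_arm(
  increments=[
    [0,0,0,0,0,0,0],
    [0,0,0,0,0,0,0],
    [0,0,0,0,0,0,0],
    [0,0,0,0,0,0,0],
    [0,0,0,0,0,0,0],
    [0,0,0,0,0,0,0],
  ],
)

```text
time_s: 49.13
position: [0.4806, -0.2978, 0.1938]
tcp_rot: [[0.999, 0.038, -0.0], [0.038, -0.999, 0.0], [-0.0, -0.0, -1.0]]
force: [0.2, 0.8, -0.2]
opening: 0.004
grasp_force: 0.0
```

```bash
python3 -c "
from m import *
c=cap('top');s=cap('scene')
a=cv2.resize(c['image'][145:275,215:375],None,fx=2.5,fy=2.5,interpolation=cv2.INTER_CUBIC)
b=cv2.resize(s['image'][165:270,235:355],None,fx=3.3,fy=3.3,interpolation=cv2.INTER_CUBIC)
H=np.zeros((max(a.shape[0],b.shape[0]),a.shape[1]+b.shape[1],3),np.uint8);H[:a.shape[0],:a.shape[1]]=a;H[:b.shape[0],a.shape[1]:]=b
cv2.imwrite('pics/final.png',H);print(H.shape)
R=lambda M:np.c_[[cell(m[0],m[1]) for m in M],[m[2] for m in M]]
P=R([(-.058,.1035,.073),(-.058,-.1035,.073),(.061,.1035,.073),(.061,-.1035,.073)])
print(((proj(c,P)-[215,145])*2.5).round().tolist(),((proj(s,P)-[235,165])*3.3+[400,0]).round().tolist())"
```

```text
(346, 796, 3)
[[101.0, 268.0], [298.0, 256.0], [95.0, 156.0], [290.0, 144.0]] [[462.0, 184.0], [643.0, 263.0], [524.0, 109.0], [701.0, 183.0]]
```

View pics/final.png

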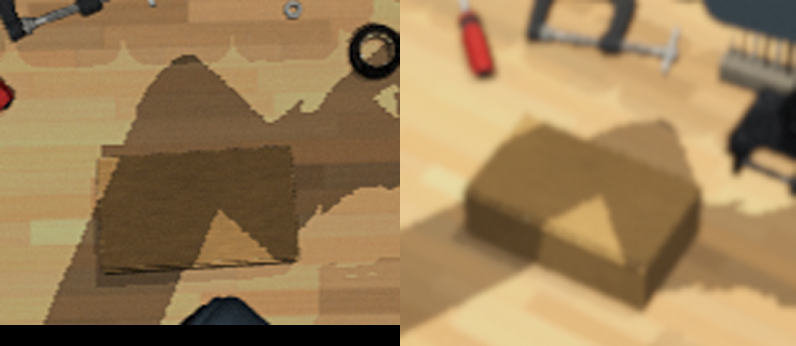

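The carton is closed flat: its corners match the level-lid projection, at (101,268), (298,256) and (290,144) in the top view. The lid stayed shut after release and both flaps are under it, so I'm handing in.

```bash
python3 -c "
from rig import workorder
print(workorder.hand_in())"
```

```text
the job is handed in; nothing more can be done
None
```

All six lamps are packed face down, one to a cell, both flaps are folded in, and the lid stayed shut after I let go of it; the job is handed in, but no verdict was returned.

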